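# Wedge the draining tray up to its mark

## Task

Prop up the draining tray so that it drains to the back: lay the orange wedge flat on the bench, slide it thin end first and squarely under the middle of the tray's front bar until the red pointers are up at the yellow marks and the tray sits snugly against its rubber stops, so that it no longer rocks. Do not force the wedge once the tray is tight, lift the tray with the wedge only and not with the gripper, let go, and leave the mug, the shaker and the tub where they are.

Things in the scene. Friction and masses are not known exactly. Their poses are not given: they have to be found in the camera images.
- wedge: Orange smooth plastic wedge, 136 x 44 mm, 150 g, flat on the bench. Origin: centre of its underside; x points to the thin tip, z up. Its top slopes from 4 mm high at the tip (x = 68 mm) to 21.5 mm at x = -32 mm. Friction on bench and bar is 0.24 to 0.36, so it stays where it is pushed. Pushed by its tab, each N more of bar load costs about 1 to 1.6 N of push, on top of some drag
- wedge_tip (a point): Middle of the wedge's thin tip edge, at the underside, 68 mm ahead of the wedge's origin
- wedge_grip (a point): Middle of the wedge's upright grip tab, 34 mm above the underside and 53 mm behind the wedge's origin. The tab is 30 mm long (x = -68 to -38 mm), 24 mm wide in y and 52 mm high; it stands on the wedge's foot, 4 mm thick and 44 mm wide. Take it across its 24 mm width
- stand: Fixed dark steel stand, 290 mm wide, 260 mm deep. Origin: below the middle of the tray's front bar, 0 to 3 mm above the bench (its feet are screwed out differently each time; tray and marks rise with it). x points from the bar back to the hinge, the way the wedge is pushed; y along the bar. Between the side runners (y = -100 to 100 mm) the space under the tray is free back to x = 230 mm
- tray: Steel draining tray, 0.35 to 0.7 kg, hinged on the stand 220 mm behind its front bar. The bar is round, 12 mm thick; origin: middle of its axis, 17 mm above the stand's origin at rest. Raised 7 mm, to the marks, the tray meets firm rubber stops: the push, level till then, climbs several N per mm. Free, it loads the wedge with 2 to 5 N; snug is 8 to 18 N; over 20 N is forcing
- pointer (a point): Tip of the red pointer at the left end of the front bar, at the height of the bar's axis; it rises with the bar
- mark (a point): Yellow mark on the left one of two white gauge posts, 72 mm high, that stand at the ends of the bar (y = 145 mm either side of the stand's origin); 24 mm above the stand's origin. The pointer is level with it when the tray meets its stops
- mug: White mug, 76 mm wide, 85 mm high, handle on its y side; origin centre of its underside. To be left alone
- shaker: Green shaker jar with steel cap, 56 mm wide, 85 mm high; origin centre of its underside. To be left alone
- tub: White food tub with blue lid, 92 mm square, 58 mm high; origin centre of its underside. To be left alone
There are look-alikes about, which are no part of the job. Of the things like the wedge, leave any that is pink or turquoise; of the rest the smaller one is meant.

How it is judged:
By the outcome, as a careful person would: the job done as asked, in the order asked, and still so for the second after the job is handed in, with the robot touching nothing.
It also fails if it takes over 72 s, if anything falls off the work surface, if the arm or the gripper's body presses on something with over 40 N, if the wrist force passes 120 N, or if a joint passes its speed limit or range.

## Robot

A 6-joint arm with a two-finger parallel gripper is mounted at the origin on the work surface. World frame = base frame: x ahead of the robot, y to its left, z up, the work surface at z = 0. Lengths are in m, angles in rad, forces in N, time in s.
With the tool pointing down it reaches from about 0.4 to 0.825 m from the base axis. Payload 7 kg.
Tool frame: the origin (TCP) lies on the centre line of the jaws, within the pads' length; the fingertips stand 22 mm ahead of it and the grasp point (between the pads) lies 3 mm ahead of it (arm.tcp_to_tips is the distance from the TCP to the fingertips, in m); z points along the fingers, y is the line along which they close (so a half turn about z gives the same grasp; the last joint's range is limited). The gripper opens to 88 mm and grips with 3 to 60 N. Pads are 19 mm wide; open, the fingers measure 130 mm over their backs; the gripper's body (78 mm by 193 mm) begins 47 mm behind the grasp point.
Start: joints at [1.572, 0.359, 0.012, 0, -1.224, -0.288], TCP at [0.191, 0.647, 0.249] pointing down, gripper open.
Joint ranges: [-3.07, 3.07], [-1.43, 2.12], [-1.02, 1.25], [-3.03, 1.67], [-3.05, -0], [-3.03, 3.03]. Speed limits (rad/s): [2.39, 2.39, 3.01, 3.14, 3.14, 3.14].

## Interface

Orientations are given as [roll, pitch, yaw] about the fixed x, y, z axes, in that order (R = Rz(yaw) Ry(pitch) Rx(roll)).
In Python, from station import arm gives the robot as it stands.
- The arm moves only by the tool jog_arm, never from a script. Its argument "targets" is a list of rows, each an object of numbers: "dx", "dy", "dz": the shift along the tool's x, y, z in mm; "rx", "ry", "rz": the turn, a rotation vector about the tool's x, y, z in rad; "gripper": the closure, from 0 (fully open) to 1 (shut). In form: [{"dx": .., "dy": .., "dz": .., "rx": .., "ry": .., "rz": .., "gripper": ..}, ...]. A call has exactly 8 rows; each row is the pose to reach, as a shift and turn from the pose commanded when the call began, along the tool's axes at that moment; what a row does not reach only later rows make up. A row lasts 1/12 s, in which the tool goes at most 41.7 mm and 7.16 degrees, less where a joint would pass 70% of its speed; a pose out of reach is approached as far as the arm can. A call with a gripper value outside its range is refused whole. The fingers move at their own pace and stop on an object; "force" is the grip in N (left out, the last holds). Time passes only in rows, so rows that repeat a pose let the fingers close, or fill a call up. It gives the time, the measured TCP pose, the force, the opening and the grip force at its end, in the units of the state.
- arm.get_state(): the state, without advancing time (a new reading comes with each control period).
- arm.grab_frame(name): name is "side" or "top" or "wrist"; returns a dict with "frame" (384x512x3 uint8, red, green, blue), "z_map" (384x512 float32, m along the optical axis (not along the pixel's ray), 0 where there is no reading), "fx", "fy", "cx", "cy" (pixels), "view" (4x4, takes a point from world to camera coordinates). Camera axes: x right, y down, z forward; pixel columns grow to the right and rows downward; lengths in m; the calibration is good to about 2 mm. A picture is of the moment at which its call begins.
- arm.job_done(): hands the job in; it is judged then, once.
The state is a dict: "t": time; "q": joint angles; "qd": joint speeds; "joint_efforts": joint torques, N m; "eef_pos": TCP position; "ee_rot": TCP orientation; "force": force on the tool from outside, world axes, zero at the start; "moment": the same for the moment, N m; "width": finger opening in m; "gripper_force": force on a finger pad.
Only numpy, scipy, OpenCV 4.12 (cv2) and the standard library are available. Lean on these libraries where they do the work, as an engineer would, in place of code of your own. Each camera call takes 0.05 s, during which the arm holds its last target. There are 200 camera calls.

## Working session

There is one attempt and no reset: what is moved stays moved. The work goes in short steps, Python scripts to look and compute and a tool call to move; the robot and the scene stay as the last step left them, time stands still between calls to the robot, and variables do not carry over. Pictures are saved under pics/ and viewed, at most 10 in all, crops included, and the job is handed in when it is done.

Besides the shell and the picture viewer there is one more tool, called after "Emit:" by a JSON object that holds its "api" and its "payload", one argument or row to a line. jog_arm: Moves the arm, as the interface text tells. Its arguments: {"type":"object","properties":{"targets":{"type":"array","items":{"type":"object","properties":{"dx":{"type":"number"},"dy":{"type":"number"},"dz":{"type":"number"},"rx":{"type":"number"},"ry":{"type":"number"},"rz":{"type":"number"},"gripper":{"type":"number"}}}},"force":{"type":"number"}},"required":["targets"]}

```bash
mkdir -p pics
cat > h.py <<'E'
import numpy as np, cv2, pickle
from station import arm
def grab(n,save=None):
    f=arm.grab_frame(n)
    pickle.dump(f,open(f'{save or n}.pkl','wb'))
    if save: cv2.imwrite(f'pics/{save}.png',f['frame'][:,:,::-1])
    return f
def load(n): return pickle.load(open(f'{n}.pkl','rb'))
def cloud(f):
    z=f['z_map']; v,u=np.mgrid[:z.shape[0],:z.shape[1]]
    P=np.stack([(u-f['cx'])/f['fx']*z,(v-f['cy'])/f['fy']*z,z],-1)
    V=np.array(f['view']); return (P-V[:3,3])@V[:3,:3]
def tri(fs,uvs):
    A=[]
    for f,(u,v) in zip(fs,uvs):
        K=np.array([[f['fx'],0,f['cx']],[0,f['fy'],f['cy']],[0,0,1]]); P=K@np.array(f['view'])[:3]
        A+= [u*P[2]-P[0], v*P[2]-P[1]]
    x=np.linalg.svd(np.array(A))[2][-1]; return x[:3]/x[3]
def proj(f,X):
    V=np.array(f['view']); c=V[:3,:3]@X+V[:3,3]; return f['fx']*c[0]/c[2]+f['cx'], f['fy']*c[1]/c[2]+f['cy']
E
python3 - <<'E'
from h import *
a=[grab(n,n+'1')['frame'] for n in('top','side')]
cv2.imwrite('pics/a.png',cv2.resize(np.hstack(a),(800,300))[:,:,::-1])
print(arm.get_state())
for n in('top1','side1'):
    f=load(n);print(np.array(f['view']).round(3),f['fx'],f['cx'],f['cy'])
E
```

```text
{'t': 0.1, 'q': array([ 1.57208232e+00,  3.59325163e-01,  1.11652104e-02, -2.98448360e-04,
       -1.22409277e+00, -2.88092552e-01]), 'qd': array([-0.00172411, -0.00238084,  0.00153168,  0.00130344,  0.00157034,
       -0.0003893 ]), 'joint_efforts': array([-2.24352902e-03, -5.84158587e+01,  2.93751329e+01,  7.01546654e+00,
        1.01418103e-02, -5.26137683e-05]), 'eef_pos': array([0.19086812, 0.64704106, 0.24771817]), 'ee_rot': array([ 3.14011656e+00, -1.44820463e-04, -2.86908068e-01]), 'force': array([ 1.10283096, -0.55202121,  0.78686295]), 'moment': array([-0.02746149,  0.01705776, -0.01477073]), 'gripper_force': 0.0, 'width': 0.08747321080447638}
[[ 0.02  -1.    -0.003  0.008]
 [-0.974 -0.019 -0.228  0.497]
 [ 0.228  0.007 -0.974  1.   ]
 [ 0.     0.     0.     1.   ]] 348.7164136318144 251.91805942072546 191.63479229682375
[[-0.908 -0.42   0.005  0.462]
 [-0.326  0.695 -0.641  0.183]
 [ 0.265 -0.583 -0.768  1.404]
 [ 0.     0.     0.     1.   ]] 481.7692898983578 259.9757167523614 197.09378180304472
```

View pics/top1.png

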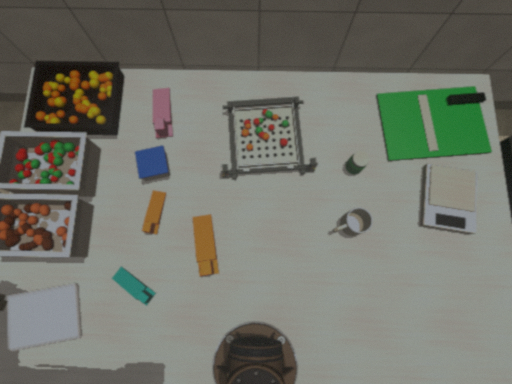

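View pics/side1.png

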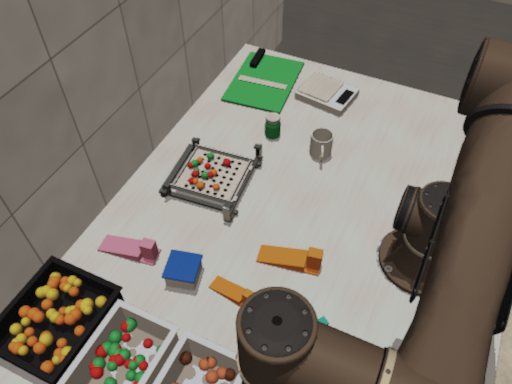

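The top view shows the small orange wedge at (155,212) with its tip away from the robot. The stand's front bar runs from the post at (225,172) to the post at (313,165), with the hinge at the back. The large orange wedge at (205,245), the pink one and the turquoise one are look-alikes.

Run:
```python
from h import *
for n in('top1','side1'):
    f=load(n);P=cloud(f);hsv=cv2.cvtColor(f['frame'],cv2.COLOR_RGB2HSV)
    m=((hsv[...,0]>8)&(hsv[...,0]<22)&(hsv[...,1]>170)&(hsv[...,2]>90)).astype(np.uint8)
    c,l,s,ce=cv2.connectedComponentsWithStats(m)
    for i in range(1,c):
        if s[i,4]>150:
            p=P[l==i]; q=p[p[:,2]<0.3]; 
            if len(q)==0: continue
            r=cv2.minAreaRect((q[:,:2]*1000).astype(np.float32))
            print(n,ce[i].round(),s[i,4],q.mean(0).round(3),q[:,2].max().round(3),r)
            t=q[q[:,2]>0.035]; 
            if len(t): print('   tab',t.mean(0).round(4),len(t))
f=load('top1');P=cloud(f)
for u,v in[(225,172),(313,165),(268,172),(262,101),(155,160),(354,222),(355,163),(205,245),(400,200)]: print(u,v,P[v,u].round(3))
a=cv2.resize(f['frame'][80:250,120:380],None,fx=3,fy=3,interpolation=cv2.INTER_CUBIC)
cv2.imwrite('pics/c1.png',a[:,:,::-1])
```

```text
top1 [74. 80.] 168 [0.866 0.612 0.052] 0.061 ((865.072021484375, 617.0782470703125), (73.20833587646484, 37.23719024658203), 13.60478401184082)
   tab [0.8665 0.6121 0.0516] 168
top1 [52. 94.] 199 [0.814 0.677 0.051] 0.061 ((811.2594604492188, 681.6801147460938), (96.81800079345703, 48.09679412841797), 45.62740707397461)
   tab [0.8134 0.6766 0.0513] 196
top1 [ 82. 104.] 211 [0.779 0.574 0.052] 0.06 ((781.5911254882812, 576.8029174804688), (89.2476577758789, 53.64046859741211), 52.772403717041016)
   tab [0.7786 0.5739 0.0517] 210
top1 [ 49. 115.] 171 [0.739 0.677 0.051] 0.06 ((744.1397705078125, 677.2044677734375), (57.268978118896484, 77.32719421386719), 37.79573440551758)
   tab [0.7386 0.6767 0.0511] 169
top1 [154. 209.] 349 [0.445 0.322 0.017] 0.056 ((437.8466796875, 321.6524658203125), (36.998435974121094, 127.57821655273438), 82.51054382324219)
   tab [0.3879 0.3279 0.0521] 36
top1 [204. 241.] 709 [0.35  0.16  0.023] 0.075 ((340.1651916503906, 158.4188690185547), (172.3444366455078, 51.35178756713867), 9.423151969909668)
   tab [0.2743 0.1494 0.0703] 62
side1 [291. 258.] 1246 
[... 814 characters left out ...]
.223731994628906), 6.035512924194336)
   tab [0.8688 0.6198 0.0508] 264
side1 [ 34. 341.] 297 [0.814 0.672 0.046] 0.06 ((833.32275390625, 666.1652221679688), (30.94220542907715, 116.61203002929688), 70.8948745727539)
   tab [0.8114 0.6739 0.0487] 280
side1 [ 60. 348.] 178 [0.744 0.66  0.046] 0.07 ((747.6399536132812, 658.851806640625), (37.37923049926758, 99.53073120117188), 58.31196212768555)
   tab [0.741  0.6618 0.0499] 162
225 172 [0.564 0.103 0.034]
313 165 [ 0.591 -0.173  0.038]
268 172 [ 0.577 -0.033  0.001]
262 101 [ 0.819 -0.01   0.018]
155 160 [0.592 0.319 0.058]
354 222 [ 0.418 -0.304  0.003]
355 163 [ 0.585 -0.292  0.084]
205 245 [0.336 0.156 0.023]
400 200 [ 0.492 -0.454  0.001]
```

View pics/c1.png

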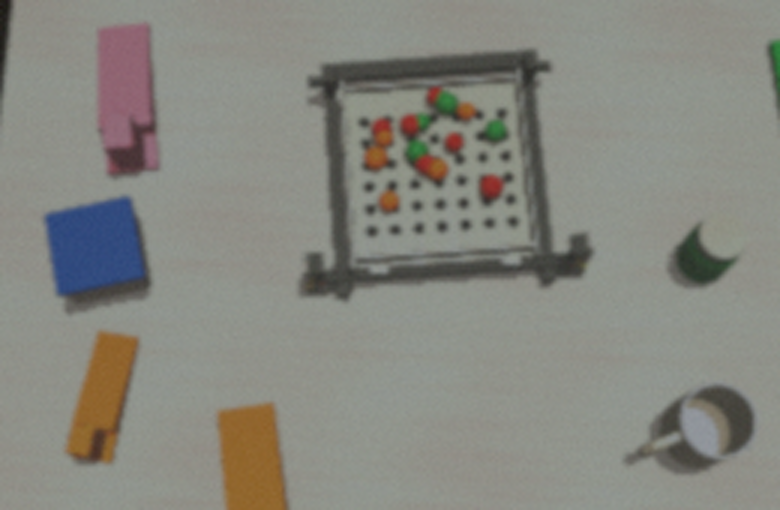

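```bash
cat >> h.py <<'E'
from scipy.spatial.transform import Rotation as Ro
def shift(pos,yaw):
    "full shift/turn from the measured pose to pos with tool down, tool x at yaw"
    s=arm.get_state(); R=Ro.from_euler('xyz',s['ee_rot'])
    d=R.inv().apply(np.array(pos)-s['eef_pos'])*1000
    r=(R.inv()*Ro.from_euler('xyz',[np.pi,0,yaw])).as_rotvec()
    print('shift mm',d.round(1),'rotvec',r.round(4))
E
python3 -c "
from h import *
shift([.37,.33,.22],-.148)"
```

```text
shift mm [261.5 253.3  28.1] rotvec [ 0.0015 -0.     -0.1389]
```

Emit:
{"api": "jog_arm", "payload": {
  "targets": [
    {"dx": 25,"dy": 25,"dz": 3,"rz": -0.02},
    {"dx": 50,"dy": 49,"dz": 6,"rz": -0.04},
    {"dx": 75,"dy": 73,"dz": 9,"rz": -0.06},
    {"dx": 100,"dy": 97,"dz": 12,"rz": -0.08},
    {"dx": 125,"dy": 121,"dz": 15,"rz": -0.1},
    {"dx": 150,"dy": 145,"dz": 18,"rz": -0.12},
    {"dx": 175,"dy": 169,"dz": 21,"rz": -0.139},
    {"dx": 200,"dy": 194,"dz": 24,"rz": -0.139}
  ]
}}

```text
invalid input at $.targets[0]: expected keys dx, dy, dz, rx, ry, rz, gripper
```

Emit:
{"api": "jog_arm", "payload": {
  "targets": [
    {"dx": 15,"dy": 25},
    {"dx": 30,"dy": 50},
    {"dx": 45,"dy": 65},
    {"dx": 50,"dy": 68},
    {"dx": 50,"dy": 68},
    {"dx": 50,"dy": 68},
    {"dx": 50,"dy": 68},
    {"dx": 50,"dy": 68}
  ]
}}

```text
invalid input at $.targets[0]: expected keys dx, dy, dz, rx, ry, rz, gripper
```

Run:
```python
from h import *
f=grab('wrist','w1'); s=arm.get_state(); print(s['t'],s['q'].round(3),s['eef_pos'].round(4),s['ee_rot'].round(4)); print(np.array(f['view']).round(3),f['fx'])
P=cloud(f);hsv=cv2.cvtColor(f['frame'],cv2.COLOR_RGB2HSV)
m=((hsv[...,0]>8)&(hsv[...,0]<22)&(hsv[...,1]>150)&(hsv[...,2]>60)).astype(np.uint8)
c,l,st,ce=cv2.connectedComponentsWithStats(m)
for i in range(1,c):
    if st[i,4]>400:
        p=P[l==i];r=cv2.minAreaRect((p[:,:2]*1000).astype(np.float32));print(ce[i],st[i,4],p.mean(0),p.max(0),r)
        t=p[p[:,2]>.045]
        if len(t):print(' tab',t.mean(0),cv2.minAreaRect((t[:,:2]*1000).astype(np.float32)))
```

```text
0.15 [ 1.572  0.359  0.011 -0.    -1.224 -0.288] [0.1909 0.6471 0.2479] [ 3.1404e+00 -1.0000e-04 -2.8690e-01]
[[-0.284 -0.959  0.002  0.674]
 [-0.924  0.274  0.265 -0.034]
 [-0.254  0.074 -0.964  0.39 ]
 [ 0.     0.     0.     1.   ]] 288.52794674671276
[158.19964349  12.93404635] 561 [0.36907434 0.68580598 0.08353674] [0.38475904 0.69950591 0.08811824] ((369.3538513183594, 686.8301391601562), (26.099489212036133, 23.944040298461914), 72.08861541748047)
 tab [0.36907434 0.68580598 0.08353674] ((369.3538513183594, 686.8301391601562), (26.099489212036133, 23.944040298461914), 72.08861541748047)
[189.3594041   13.63500931] 537 [0.36030093 0.65839679 0.08372802] [0.37489577 0.6705309  0.38382068] ((319.0613098144531, 640.4425659179688), (119.83888244628906, 23.146053314208984), 23.4681453704834)
 tab [0.36030093 0.65839679 0.08372802] ((319.0613098144531, 640.4425659179688), (119.83888244628906, 23.146053314208984), 23.4681453704834)
[109.77790834  31.32256169] 1702 [0.36680408 0.73406978 0.08552662] [0.39576073 0.75764406 0.38382068] ((320.15447998046875, 699.183837890625), (184.42030334472656, 37.934425354003906), 38.2553825378418)
 tab [0.36680408 0.73406978 0.08552662] ((320.15447998046875, 699.183837890625), (184.42030334472656, 37.934425354003906), 38.2553825378418)
[223.89456522  24.28804348] 920 [0.3423129  0.63061342 0.08580306] [0.35707248 0.6461391  0.38382068] ((310.2149658203125, 623.8988647460938), (97.51272583007812, 28.758634567260742), 12.71284008026123)
 tab [0.3423129  0.63061342 0.08580306] ((310.2149658203125, 623.8988647460938), (97.51272583007812, 28.758634567260742), 12.71284008026123)
```

View pics/w1.png

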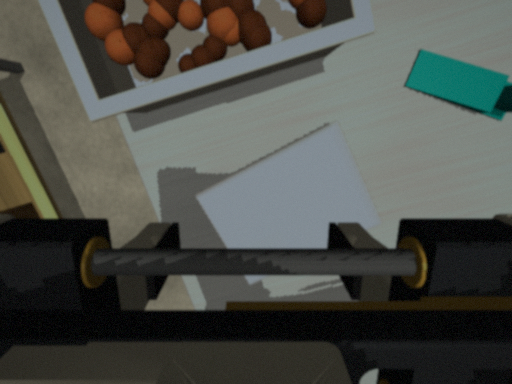

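The call was refused because every key must be given. The wrist picture therefore shows the start place: bin, board, and the turquoise wedge at (460,80). I'll repeat the moves with full rows.

Emit:
{"api": "jog_arm", "payload": {
  "targets": [
    {"dx": 25,"dy": 25,"dz": 3,"rx": 0,"ry": 0,"rz": -0.02,"gripper": 0},
    {"dx": 50,"dy": 49,"dz": 6,"rx": 0,"ry": 0,"rz": -0.04,"gripper": 0},
    {"dx": 75,"dy": 73,"dz": 9,"rx": 0,"ry": 0,"rz": -0.06,"gripper": 0},
    {"dx": 100,"dy": 97,"dz": 12,"rx": 0,"ry": 0,"rz": -0.08,"gripper": 0},
    {"dx": 125,"dy": 121,"dz": 15,"rx": 0,"ry": 0,"rz": -0.1,"gripper": 0},
    {"dx": 150,"dy": 145,"dz": 18,"rx": 0,"ry": 0,"rz": -0.12,"gripper": 0},
    {"dx": 175,"dy": 169,"dz": 21,"rx": 0,"ry": 0,"rz": -0.139,"gripper": 0},
    {"dx": 200,"dy": 194,"dz": 24,"rx": 0,"ry": 0,"rz": -0.139,"gripper": 0}
  ]
}}

```text
t: 0.82
eef_pos: [0.3284, 0.4031, 0.2244]
ee_rot: [3.142, 0.0, -0.146]
force: [0.5, 1.4, 0.1]
width: 0.0872
gripper_force: 0.0
```

Emit:
{"api": "jog_arm", "payload": {
  "targets": [
    {"dx": 15,"dy": 25,"dz": 0,"rx": 0,"ry": 0,"rz": 0,"gripper": 0},
    {"dx": 30,"dy": 50,"dz": 0,"rx": 0,"ry": 0,"rz": 0,"gripper": 0},
    {"dx": 45,"dy": 65,"dz": 0,"rx": 0,"ry": 0,"rz": 0,"gripper": 0},
    {"dx": 50,"dy": 68,"dz": 0,"rx": 0,"ry": 0,"rz": 0,"gripper": 0},
    {"dx": 50,"dy": 68,"dz": 0,"rx": 0,"ry": 0,"rz": 0,"gripper": 0},
    {"dx": 50,"dy": 68,"dz": 0,"rx": 0,"ry": 0,"rz": 0,"gripper": 0},
    {"dx": 50,"dy": 68,"dz": 0,"rx": 0,"ry": 0,"rz": 0,"gripper": 0},
    {"dx": 50,"dy": 68,"dz": 0,"rx": 0,"ry": 0,"rz": 0,"gripper": 0}
  ]
}}

```text
t: 1.48
eef_pos: [0.367, 0.331, 0.2244]
ee_rot: [3.141, 0.0, -0.147]
force: [0.5, 0.3, 0.1]
width: 0.0877
gripper_force: 0.0
```

```bash
cat > wd.py <<'E'
from h import *
import sys
f=grab('wrist',sys.argv[1]); s=arm.get_state(); print(s['t'],s['q'].round(3),s['eef_pos'].round(4),s['ee_rot'].round(4)); print(np.array(f['view']).round(3),f['fx'])
P=cloud(f);hsv=cv2.cvtColor(f['frame'],cv2.COLOR_RGB2HSV)
m=((hsv[...,0]>8)&(hsv[...,0]<22)&(hsv[...,1]>150)&(hsv[...,2]>60)).astype(np.uint8)
c,l,st,ce=cv2.connectedComponentsWithStats(m)
for i in range(1,c):
    if st[i,4]>400:
        p=P[l==i];p=p[p[:,2]<.12];r=cv2.minAreaRect((p[:,:2]*1000).astype(np.float32));print(ce[i],st[i,4],p.mean(0),p.max(0),r)
        t=p[p[:,2]>.045]
        if len(t):print(' tab',t.mean(0),cv2.minAreaRect((t[:,:2]*1000).astype(np.float32)))
E
python3 wd.py w2
```

```text
1.5333 [ 1.132  0.077 -0.413 -0.    -1.081  0.292] [0.3669 0.3309 0.2244] [ 3.1413e+00  1.0000e-04 -1.4670e-01]
[[-0.147 -0.989  0.     0.382]
 [-0.954  0.142  0.265  0.276]
 [-0.262  0.039 -0.964  0.45 ]
 [ 0.     0.     0.     1.   ]] 288.52794674671276
[250.3075248  105.99879023] 4133 [0.44516913 0.32303098 0.01761472] [0.51038133 0.35246342 0.05402697] ((441.96746826171875, 324.073974609375), (42.817649841308594, 134.9823760986328), 82.33586883544922)
 tab [0.39098893 0.3307224  0.05163246] ((390.3744201660156, 330.8052062988281), (22.839250564575195, 29.26162338256836), 81.40398406982422)
[392.74304197 159.59034151] 6647 [0.35845595 0.16361762 0.01718633] [0.43667535 0.20325908 0.05126133] ((342.893310546875, 159.39199829101562), (182.06546020507812, 59.282310485839844), 9.885575294494629)
 tab [0.29401994 0.14098774 0.04761215] ((293.9461669921875, 141.99525451660156), (0.9215415716171265, 6.995826721191406), 5.352466106414795)
```

View pics/w2.png

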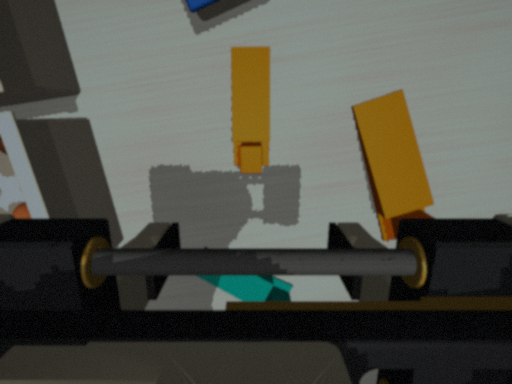

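The wrist picture shows the small wedge from its tip at (251,47) to its tab at (251,157), with nothing near the tab. I'll go straight down onto the tab.

```bash
python3 -c "
from h import *
shift([.3905,.3308,.037],-.138)"
```

```text
shift mm [ 23.4  -3.4 187.3] rotvec [ 0.0003  0.0001 -0.0087]
```

Emit:
{"api": "jog_arm", "payload": {
  "targets": [
    {"dx": 10,"dy": -1,"dz": 20,"rx": 0,"ry": 0,"rz": -0.009,"gripper": 0},
    {"dx": 20,"dy": -3,"dz": 50,"rx": 0,"ry": 0,"rz": -0.009,"gripper": 0},
    {"dx": 23.5,"dy": -3.5,"dz": 80,"rx": 0,"ry": 0,"rz": -0.009,"gripper": 0},
    {"dx": 23.5,"dy": -3.5,"dz": 110,"rx": 0,"ry": 0,"rz": -0.009,"gripper": 0},
    {"dx": 23.5,"dy": -3.5,"dz": 140,"rx": 0,"ry": 0,"rz": -0.009,"gripper": 0},
    {"dx": 23.5,"dy": -3.5,"dz": 165,"rx": 0,"ry": 0,"rz": -0.009,"gripper": 0},
    {"dx": 23.5,"dy": -3.5,"dz": 180,"rx": 0,"ry": 0,"rz": -0.009,"gripper": 0},
    {"dx": 23.5,"dy": -3.5,"dz": 187,"rx": 0,"ry": 0,"rz": -0.009,"gripper": 0}
  ]
}}

```text
t: 2.2
eef_pos: [0.39, 0.3294, 0.035]
ee_rot: [3.138, 0.002, -0.138]
force: [-0.1, -0.6, 0.3]
width: 0.0878
gripper_force: 0.0
```

Emit:
{"api": "jog_arm", "payload": {
  "force": 35,
  "targets": [
    {"dx": 0,"dy": 0,"dz": 0,"rx": 0,"ry": 0,"rz": 0,"gripper": 1},
    {"dx": 0,"dy": 0,"dz": 0,"rx": 0,"ry": 0,"rz": 0,"gripper": 1},
    {"dx": 0,"dy": 0,"dz": 0,"rx": 0,"ry": 0,"rz": 0,"gripper": 1},
    {"dx": 0,"dy": 0,"dz": 0,"rx": 0,"ry": 0,"rz": 0,"gripper": 1},
    {"dx": 0,"dy": 0,"dz": 0,"rx": 0,"ry": 0,"rz": 0,"gripper": 1},
    {"dx": 0,"dy": 0,"dz": 0,"rx": 0,"ry": 0,"rz": 0,"gripper": 1},
    {"dx": 0,"dy": 0,"dz": 0,"rx": 0,"ry": 0,"rz": 0,"gripper": 1},
    {"dx": 0,"dy": 0,"dz": 0,"rx": 0,"ry": 0,"rz": 0,"gripper": 1}
  ]
}}

```text
t: 2.87
eef_pos: [0.3912, 0.3302, 0.0379]
ee_rot: [-3.141, -0.0, -0.139]
force: [0.1, 0.2, -0.5]
width: 0.0398
gripper_force: 0.0
```

Emit:
{"api": "jog_arm", "payload": {
  "targets": [
    {"dx": 0,"dy": 0,"dz": 0,"rx": 0,"ry": 0,"rz": 0,"gripper": 1},
    {"dx": 0,"dy": 0,"dz": 0,"rx": 0,"ry": 0,"rz": 0,"gripper": 1},
    {"dx": 0,"dy": 0,"dz": 0,"rx": 0,"ry": 0,"rz": 0,"gripper": 1},
    {"dx": 0,"dy": 0,"dz": 0,"rx": 0,"ry": 0,"rz": 0,"gripper": 1},
    {"dx": 0,"dy": 0,"dz": 0,"rx": 0,"ry": 0,"rz": 0,"gripper": 1},
    {"dx": 0,"dy": 0,"dz": 0,"rx": 0,"ry": 0,"rz": 0,"gripper": 1},
    {"dx": 0,"dy": 0,"dz": 0,"rx": 0,"ry": 0,"rz": 0,"gripper": 1},
    {"dx": 0,"dy": 0,"dz": 0,"rx": 0,"ry": 0,"rz": 0,"gripper": 1}
  ]
}}

```text
t: 3.53
eef_pos: [0.3911, 0.3301, 0.0376]
ee_rot: [-3.142, -0.0, -0.139]
force: [0.2, 0.4, 2.4]
width: 0.0238
gripper_force: 35.0
```

Emit:
{"api": "jog_arm", "payload": {
  "targets": [
    {"dx": 0,"dy": 0,"dz": -10,"rx": 0,"ry": 0,"rz": 0,"gripper": 1},
    {"dx": 0,"dy": 0,"dz": -30,"rx": 0,"ry": 0,"rz": 0,"gripper": 1},
    {"dx": 0,"dy": 0,"dz": -55,"rx": 0,"ry": 0,"rz": 0,"gripper": 1},
    {"dx": 0,"dy": 0,"dz": -80,"rx": 0,"ry": 0,"rz": 0,"gripper": 1},
    {"dx": 0,"dy": 0,"dz": -105,"rx": 0,"ry": 0,"rz": 0,"gripper": 1},
    {"dx": 0,"dy": 0,"dz": -130,"rx": 0,"ry": 0,"rz": 0,"gripper": 1},
    {"dx": 0,"dy": 0,"dz": -150,"rx": 0,"ry": 0,"rz": 0,"gripper": 1},
    {"dx": 0,"dy": 0,"dz": -160,"rx": 0,"ry": 0,"rz": 0,"gripper": 1}
  ]
}}

```text
t: 4.2
eef_pos: [0.3916, 0.3308, 0.2009]
ee_rot: [-3.138, -0.002, -0.138]
force: [0.2, -0.1, -1.2]
width: 0.0237
gripper_force: 35.0
```

Emit:
{"api": "jog_arm", "payload": {
  "targets": [
    {"dx": 2,"dy": 10,"dz": 0,"rx": 0,"ry": 0,"rz": -0.01,"gripper": 1},
    {"dx": 5,"dy": 30,"dz": 0,"rx": 0,"ry": 0,"rz": -0.03,"gripper": 1},
    {"dx": 9,"dy": 55,"dz": 0,"rx": 0,"ry": 0,"rz": -0.05,"gripper": 1},
    {"dx": 14,"dy": 85,"dz": 0,"rx": 0,"ry": 0,"rz": -0.07,"gripper": 1},
    {"dx": 19,"dy": 115,"dz": 0,"rx": 0,"ry": 0,"rz": -0.09,"gripper": 1},
    {"dx": 24,"dy": 145,"dz": 0,"rx": 0,"ry": 0,"rz": -0.11,"gripper": 1},
    {"dx": 29,"dy": 175,"dz": 0,"rx": 0,"ry": 0,"rz": -0.13,"gripper": 1},
    {"dx": 34,"dy": 205,"dz": 0,"rx": 0,"ry": 0,"rz": -0.15,"gripper": 1}
  ]
}}

```text
t: 4.87
eef_pos: [0.3951, 0.12, 0.1963]
ee_rot: [3.14, 0.002, 0.013]
force: [1.1, 0.2, -1.1]
width: 0.0239
gripper_force: 35.0
```

```bash
python3 -c "
from h import *
shift([.40,-.04,.2],.098); print(arm.get_state())"
```

```text
shift mm [  2.9 160.1  -3.5] rotvec [ 0.0011  0.002  -0.0853]
{'t': 4.8667, 'q': array([ 7.77436242e-01, -4.22936042e-02, -6.05245721e-01, -6.51129906e-04,
       -1.01006476e+00,  8.06361375e-01]), 'qd': array([-0.69961237, -0.20505518, -0.19151192,  0.00196545, -0.01000035,
        0.93598292]), 'joint_efforts': array([  5.08294657, -22.73387253,  27.12420523,   6.31141618,
         0.05941087,  -1.64397396]), 'eef_pos': array([0.39508737, 0.12000909, 0.19629994]), 'ee_rot': array([3.14045312e+00, 1.98392247e-03, 1.26532732e-02]), 'force': array([ 1.12163111,  0.16164141, -1.10161878]), 'moment': array([-0.04352454, -0.08918299,  0.04154307]), 'gripper_force': 34.998764991760254, 'width': 0.023924923501850492}
```

Emit:
{"api": "jog_arm", "payload": {
  "targets": [
    {"dx": 0,"dy": 28,"dz": 0,"rx": 0,"ry": 0,"rz": -0.02,"gripper": 1},
    {"dx": 1,"dy": 56,"dz": 0,"rx": 0,"ry": 0,"rz": -0.04,"gripper": 1},
    {"dx": 2,"dy": 84,"dz": 0,"rx": 0,"ry": 0,"rz": -0.06,"gripper": 1},
    {"dx": 3,"dy": 110,"dz": 0,"rx": 0,"ry": 0,"rz": -0.075,"gripper": 1},
    {"dx": 3,"dy": 132,"dz": 0,"rx": 0,"ry": 0,"rz": -0.085,"gripper": 1},
    {"dx": 3,"dy": 148,"dz": 0,"rx": 0,"ry": 0,"rz": -0.085,"gripper": 1},
    {"dx": 3,"dy": 155,"dz": 0,"rx": 0,"ry": 0,"rz": -0.085,"gripper": 1},
    {"dx": 3,"dy": 155,"dz": 0,"rx": 0,"ry": 0,"rz": -0.085,"gripper": 1}
  ]
}}

```text
t: 5.53
eef_pos: [0.4, -0.0341, 0.1965]
ee_rot: [3.141, 0.002, 0.094]
force: [-0.8, 0.8, -0.6]
width: 0.0239
gripper_force: 35.0
```

Emit:
{"api": "jog_arm", "payload": {
  "targets": [
    {"dx": 0,"dy": 0,"dz": 0,"rx": 0,"ry": 0,"rz": 0,"gripper": 1},
    {"dx": 0,"dy": 0,"dz": 0,"rx": 0,"ry": 0,"rz": 0,"gripper": 1},
    {"dx": 0,"dy": 0,"dz": 0,"rx": 0,"ry": 0,"rz": 0,"gripper": 1},
    {"dx": 0,"dy": 0,"dz": 0,"rx": 0,"ry": 0,"rz": 0,"gripper": 1},
    {"dx": 0,"dy": 0,"dz": 0,"rx": 0,"ry": 0,"rz": 0,"gripper": 1},
    {"dx": 0,"dy": 0,"dz": 0,"rx": 0,"ry": 0,"rz": 0,"gripper": 1},
    {"dx": 0,"dy": 0,"dz": 0,"rx": 0,"ry": 0,"rz": 0,"gripper": 1},
    {"dx": 0,"dy": 0,"dz": 0,"rx": 0,"ry": 0,"rz": 0,"gripper": 1}
  ]
}}

```text
t: 6.2
eef_pos: [0.4012, -0.0324, 0.1976]
ee_rot: [-3.142, -0.0, 0.097]
force: [-0.3, 0.6, -1.9]
width: 0.0237
gripper_force: 35.0
```

Run:
```python
from h import *
f=grab('wrist','w3'); s=arm.get_state(); print(s['t'],s['eef_pos'],s['ee_rot'],s['force'],s['moment'])
cv2.imwrite('pics/w3b.png',cv2.resize(f['frame'],(800,600),interpolation=cv2.INTER_CUBIC)[:,:,::-1])
```

```text
6.25 [ 0.40117566 -0.03246944  0.19757744] [ 3.14158643e+00 -3.48393835e-05  9.63659822e-02] [-0.30294488  0.54645233 -1.08370115] [-0.03206071 -0.00524703  0.02427048]
```

View pics/w3b.png

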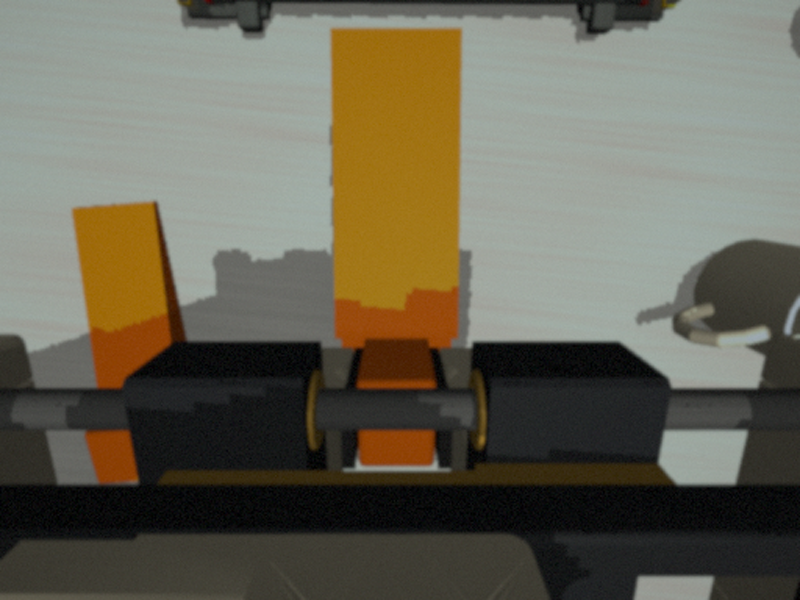

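The wrist picture shows the wedge square in the gripper with its tip at (331–461,29). The stand's bar is level with it at the top edge, posts near (185,5) and (668,5). I'll raise the arm to see the bar fully.

Emit:
{"api": "jog_arm", "payload": {
  "targets": [
    {"dx": 0,"dy": 0,"dz": -20,"rx": 0,"ry": 0,"rz": 0,"gripper": 1},
    {"dx": 0,"dy": 0,"dz": -45,"rx": 0,"ry": 0,"rz": 0,"gripper": 1},
    {"dx": 0,"dy": 0,"dz": -70,"rx": 0,"ry": 0,"rz": 0,"gripper": 1},
    {"dx": 0,"dy": 0,"dz": -90,"rx": 0,"ry": 0,"rz": 0,"gripper": 1},
    {"dx": 0,"dy": 0,"dz": -100,"rx": 0,"ry": 0,"rz": 0,"gripper": 1},
    {"dx": 0,"dy": 0,"dz": -100,"rx": 0,"ry": 0,"rz": 0,"gripper": 1},
    {"dx": 0,"dy": 0,"dz": -100,"rx": 0,"ry": 0,"rz": 0,"gripper": 1},
    {"dx": 0,"dy": 0,"dz": -100,"rx": 0,"ry": 0,"rz": 0,"gripper": 1}
  ]
}}

```text
t: 6.92
eef_pos: [0.4004, -0.0326, 0.2961]
ee_rot: [3.142, 0.002, 0.096]
force: [0.5, -0.6, -2.6]
width: 0.0235
gripper_force: 35.0
```

Run:
```python
from h import *
f=grab('wrist','w4'); s=arm.get_state(); print(s['t'],s['eef_pos'],s['ee_rot'],s['force'])
g=load('side1')
a=cv2.resize(f['frame'][0:80,90:450],(800,178),interpolation=cv2.INTER_CUBIC)
x=grab('side','s2')['frame'][125:225,150:280]
b=cv2.resize(x,None,fx=4,fy=4,interpolation=cv2.INTER_CUBIC)
c=np.zeros((178+400,800,3),np.uint8);c[:178]=a;c[178:,:520]=b
cv2.imwrite('pics/c4.png',c[:,:,::-1])
```

```text
6.9667 [ 0.40038552 -0.03271281  0.29601795] [3.14125801e+00 2.55395964e-03 9.60423698e-02] [-0.1095023   0.20312672 -2.22712684]
```

View pics/c4.png

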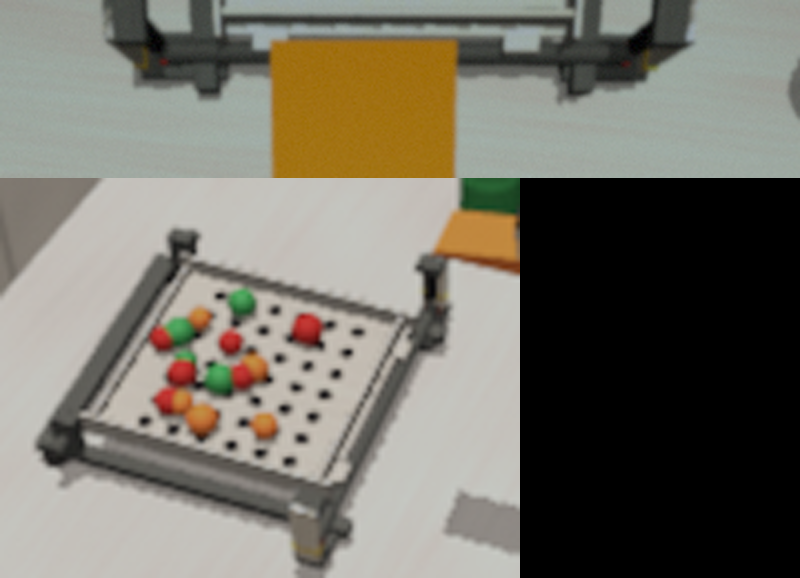

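The wrist crop shows red pointers at (165,62) and (627,63), level with each other, and yellow marks at (143,60) and (652,60). I'll triangulate from the two wrist heights.

Run:
```python
from h import *
F=[load('w3'),load('w4')];res=[]
for f in F:
    im=f['frame'].astype(int); r,g,b=im[...,0],im[...,1],im[...,2]
    red=(r>60)&(g<0.55*r)&(b<0.55*r); red[45:]=0
    yel=(r>70)&(g>0.6*r)&(b<0.55*r)&(r-b>40); yel[45:]=0
    o=[]
    for nm,m in(('r',red),('y',yel)):
        c,l,s,ce=cv2.connectedComponentsWithStats(m.astype(np.uint8))
        for i in range(1,c):
            if 2<s[i,4]<200 and not 205<ce[i][0]<300:
                print(nm,ce[i].round(1),s[i,4],cloud(f)[l==i].mean(0).round(4));
    print('--')
f=F[1];P=cloud(f)
# bar front-view points: top-of-bar profile along u columns
for u in (190,200,320,330,340):
    print(u,[tuple(P[v,u].round(3)) for v in range(14,34,2)])
```

```text
r [132.6   0.2] 5 [0.564  0.099  0.0202]
r [412.7   0.7] 3 [ 0.5882 -0.1656  0.0227]
y [119.4   1.3] 11 [0.5599 0.1086 0.0271]
y [426.4   2.4] 20 [ 0.5807 -0.1691  0.0424]
--
r [163.   27.5] 6 [0.5645 0.0995 0.0194]
y [154.8  27.1] 10 [0.5623 0.1077 0.0265]
y [380.9  29.1] 8 [ 0.5869 -0.176   0.0271]
--
190 [(np.float64(0.577), np.float64(0.061), np.float64(0.042)), (np.float64(0.575), np.float64(0.061), np.float64(0.04)), (np.float64(0.574), np.float64(0.061), np.float64(0.039)), (np.float64(0.574), np.float64(0.063), np.float64(0.029)), (np.float64(0.572), np.float64(0.064), np.float64(0.027)), (np.float64(0.571), np.float64(0.064), np.float64(0.023)), (np.float64(0.569), np.float64(0.064), np.float64(0.023)), (np.float64(0.567), np.float64(0.065), np.float64(0.019)), (np.float64(0.566), np.float64(0.066), np.float64(0.015)), (np.float64(0.564), np.float64(0.067), np.float64(0.012))]
200 [(np.float64(0.581), np.float64(0.051), np.float64(0.032)), (np.float64(0.472), np.float64(-0.026), np.float64(0.432)), (np.float64(0.579), np.float64(0.052), np.float64(0.024)), (np.float64(0.576)
[... 1495 characters left out ...]
oat64(-0.118), np.float64(-0.001)), (np.float64(0.584), np.float64(-0.118), np.float64(0.001))]
340 [(np.float64(0.598), np.float64(-0.121), np.float64(0.031)), (np.float64(0.596), np.float64(-0.122), np.float64(0.03)), (np.float64(0.602), np.float64(-0.129), np.float64(0.001)), (np.float64(0.593), np.float64(-0.124), np.float64(0.024)), (np.float64(0.59), np.float64(-0.124), np.float64(0.026)), (np.float64(0.589), np.float64(-0.124), np.float64(0.024)), (np.float64(0.587), np.float64(-0.125), np.float64(0.023)), (np.float64(0.585), np.float64(-0.126), np.float64(0.021)), (np.float64(0.589), np.float64(-0.132), np.float64(-0.001)), (np.float64(0.586), np.float64(-0.132), np.float64(-0.001))]
```

Run:
```python
from h import *
s=arm.get_state();ps=s['ee_rot'][2];ex=np.array([np.cos(ps),np.sin(ps)]);ey=np.array([-np.sin(ps),np.cos(ps)])
for n in('w3','w4'):
    f=load(n);P=cloud(f);hsv=cv2.cvtColor(f['frame'],cv2.COLOR_RGB2HSV)
    m=((hsv[...,0]>8)&(hsv[...,0]<22)&(hsv[...,1]>150)&(hsv[...,2]>60)).astype(np.uint8)
    for v in (25,50,100,150,170):
        us=np.where(m[v,205:300])[0]+205
        if len(us)>10:
            q=P[v,us[2]:us[-1]-1].mean(0); d=q[:2]-s['eef_pos'][:2]; print(n,v,us[0],us[-1],q.round(4),'fwd',(d@ex).round(4),'left',(d@ey).round(4))
f=load('w4');z={}
def at(u,v,zz):
    V=np.array(f['view']);d=V[:3,:3].T@np.array([(u-f['cx'])/f['fx'],(v-f['cy'])/f['fy'],1]);o=-V[:3,:3].T@V[:3,3];return o+d*(zz-o[2])/d[2]
for a,b,zz in (((163,27.5),(372.2,28.2),.0195),((154.8,27.1),(382.5,27.5),.0265)):
    A,B=at(*a,zz),at(*b,zz);M=(A+B)/2;d=M[:2]-s['eef_pos'][:2];print(A,B,M,'yaw',np.arctan2(-(A-B)[0],(A-B)[1]),'len',np.linalg.norm(A-B),'fwd',d@ex,'left',d@ey)
```

```text
w3 25 213 294 [ 0.5158 -0.0211  0.1667] fwd 0.1159 left 0.0004
w3 50 213 293 [ 0.504  -0.0221  0.1667] fwd 0.1041 left 0.0006
w3 100 213 293 [ 0.4787 -0.0248  0.1733] fwd 0.0786 left 0.0004
w3 150 214 292 [ 0.4526 -0.0271  0.1757] fwd 0.0524 left 0.0006
w3 170 214 292 [ 0.442  -0.0281  0.1777] fwd 0.0417 left 0.0006
w4 25 211 295 [ 0.5155 -0.0213  0.2627] fwd 0.1156 left 0.0003
w4 50 213 293 [ 0.5032 -0.0224  0.2649] fwd 0.1032 left 0.0003
w4 100 213 293 [ 0.4779 -0.0248  0.2696] fwd 0.0778 left 0.0004
w4 150 214 292 [ 0.4518 -0.0273  0.2741] fwd 0.0516 left 0.0004
w4 170 214 292 [ 0.4412 -0.0283  0.2762] fwd 0.0409 left 0.0004
[0.56445196 0.0995036  0.0195    ] [ 0.58909926 -0.16750722  0.0195    ] [ 0.57677561 -0.03400181  0.0195    ] yaw 0.0920473894770108 len 0.2681459780013878 fwd 0.1753393456735138 left -0.018219672892770863
[0.56235417 0.10766321 0.0265    ] [ 0.58912038 -0.17785429  0.0265    ] [ 0.57573728 -0.03509554  0.0265    ] yaw 0.09347310643033334 len 0.2867693707083958 fwd 0.17420086536504306 left -0.019208729892119643
```

Emit:
{"api": "jog_arm", "payload": {
  "targets": [
    {"dx": 0,"dy": 5,"dz": 20,"rx": 0,"ry": 0,"rz": 0.003,"gripper": 1},
    {"dx": 0,"dy": 10,"dz": 45,"rx": 0,"ry": 0,"rz": 0.003,"gripper": 1},
    {"dx": 0,"dy": 15,"dz": 70,"rx": 0,"ry": 0,"rz": 0.003,"gripper": 1},
    {"dx": 0,"dy": 18.6,"dz": 95,"rx": 0,"ry": 0,"rz": 0.003,"gripper": 1},
    {"dx": 0,"dy": 18.6,"dz": 120,"rx": 0,"ry": 0,"rz": 0.003,"gripper": 1},
    {"dx": 0,"dy": 18.6,"dz": 145,"rx": 0,"ry": 0,"rz": 0.003,"gripper": 1},
    {"dx": 0,"dy": 18.6,"dz": 165,"rx": 0,"ry": 0,"rz": 0.003,"gripper": 1},
    {"dx": 0,"dy": 18.6,"dz": 180,"rx": 0,"ry": 0,"rz": 0.003,"gripper": 1}
  ]
}}

```text
t: 7.68
eef_pos: [0.4014, -0.0516, 0.1151]
ee_rot: [3.141, 0.003, 0.093]
force: [-0.1, 0.1, -0.7]
width: 0.0239
gripper_force: 35.0
```

Emit:
{"api": "jog_arm", "payload": {
  "targets": [
    {"dx": 0,"dy": 0,"dz": 15,"rx": 0,"ry": 0,"rz": 0,"gripper": 1},
    {"dx": 0,"dy": 0,"dz": 30,"rx": 0,"ry": 0,"rz": 0,"gripper": 1},
    {"dx": 0,"dy": 0,"dz": 45,"rx": 0,"ry": 0,"rz": 0,"gripper": 1},
    {"dx": 0,"dy": 0,"dz": 57,"rx": 0,"ry": 0,"rz": 0,"gripper": 1},
    {"dx": 0,"dy": 0,"dz": 65,"rx": 0,"ry": 0,"rz": 0,"gripper": 1},
    {"dx": 0,"dy": 0,"dz": 70,"rx": 0,"ry": 0,"rz": 0,"gripper": 1},
    {"dx": 0,"dy": 0,"dz": 70,"rx": 0,"ry": 0,"rz": 0,"gripper": 1},
    {"dx": 0,"dy": 0,"dz": 70,"rx": 0,"ry": 0,"rz": 0,"gripper": 1}
  ]
}}

```text
t: 8.35
eef_pos: [0.4029, -0.0511, 0.0475]
ee_rot: [3.141, 0.001, 0.093]
force: [0.9, 0.4, -0.8]
width: 0.0237
gripper_force: 35.0
```

Run:
```python
from h import *
s=arm.get_state();print(s['t'],s['eef_pos'],s['ee_rot'],s['force'],s['moment'])
```

```text
8.35 [ 0.40291724 -0.05111511  0.04753252] [3.14130861e+00 6.01232912e-04 9.33842723e-02] [ 0.91341208  0.36390973 -0.84360872] [-0.01856106 -0.00357777  0.04328482]
```

Emit:
{"api": "jog_arm", "payload": {
  "targets": [
    {"dx": 0,"dy": 0,"dz": 2,"rx": 0,"ry": 0,"rz": 0,"gripper": 1},
    {"dx": 0,"dy": 0,"dz": 4,"rx": 0,"ry": 0,"rz": 0,"gripper": 1},
    {"dx": 0,"dy": 0,"dz": 6,"rx": 0,"ry": 0,"rz": 0,"gripper": 1},
    {"dx": 0,"dy": 0,"dz": 8,"rx": 0,"ry": 0,"rz": 0,"gripper": 1},
    {"dx": 0,"dy": 0,"dz": 9,"rx": 0,"ry": 0,"rz": 0,"gripper": 1},
    {"dx": 0,"dy": 0,"dz": 9,"rx": 0,"ry": 0,"rz": 0,"gripper": 1},
    {"dx": 0,"dy": 0,"dz": 9,"rx": 0,"ry": 0,"rz": 0,"gripper": 1},
    {"dx": 0,"dy": 0,"dz": 9,"rx": 0,"ry": 0,"rz": 0,"gripper": 1}
  ]
}}

```text
t: 9.02
eef_pos: [0.403, -0.051, 0.0386]
ee_rot: [-3.142, -0.0, 0.093]
force: [-0.7, -0.7, -0.8]
width: 0.0239
gripper_force: 35.0
```

Emit:
{"api": "jog_arm", "payload": {
  "targets": [
    {"dx": 0,"dy": 0,"dz": 0.5,"rx": 0,"ry": 0,"rz": 0,"gripper": 1},
    {"dx": 0,"dy": 0,"dz": 0.5,"rx": 0,"ry": 0,"rz": 0,"gripper": 1},
    {"dx": 0,"dy": 0,"dz": 0.5,"rx": 0,"ry": 0,"rz": 0,"gripper": 1},
    {"dx": 0,"dy": 0,"dz": 0.5,"rx": 0,"ry": 0,"rz": 0,"gripper": 1},
    {"dx": 0,"dy": 0,"dz": 0.5,"rx": 0,"ry": 0,"rz": 0,"gripper": 1},
    {"dx": 0,"dy": 0,"dz": 0.5,"rx": 0,"ry": 0,"rz": 0,"gripper": 1},
    {"dx": 0,"dy": 0,"dz": 0.5,"rx": 0,"ry": 0,"rz": 0,"gripper": 1},
    {"dx": 0,"dy": 0,"dz": 0.5,"rx": 0,"ry": 0,"rz": 0,"gripper": 1}
  ]
}}

```text
t: 9.68
eef_pos: [0.4029, -0.0511, 0.0381]
ee_rot: [-3.142, -0.0, 0.093]
force: [0.5, 0.7, -1.7]
width: 0.0241
gripper_force: 35.0
```

Emit:
{"api": "jog_arm", "payload": {
  "targets": [
    {"dx": 0,"dy": 0,"dz": 0.5,"rx": 0,"ry": 0,"rz": 0,"gripper": 1},
    {"dx": 0,"dy": 0,"dz": 0.5,"rx": 0,"ry": 0,"rz": 0,"gripper": 1},
    {"dx": 0,"dy": 0,"dz": 0.5,"rx": 0,"ry": 0,"rz": 0,"gripper": 1},
    {"dx": 0,"dy": 0,"dz": 0.5,"rx": 0,"ry": 0,"rz": 0,"gripper": 1},
    {"dx": 0,"dy": 0,"dz": 0.5,"rx": 0,"ry": 0,"rz": 0,"gripper": 1},
    {"dx": 0,"dy": 0,"dz": 0.5,"rx": 0,"ry": 0,"rz": 0,"gripper": 1},
    {"dx": 0,"dy": 0,"dz": 0.5,"rx": 0,"ry": 0,"rz": 0,"gripper": 1},
    {"dx": 0,"dy": 0,"dz": 0.5,"rx": 0,"ry": 0,"rz": 0,"gripper": 1}
  ]
}}

```text
t: 10.35
eef_pos: [0.403, -0.0511, 0.0376]
ee_rot: [-3.142, -0.0, 0.093]
force: [0.6, -0.7, -1.2]
width: 0.0236
gripper_force: 35.0
```

Run:
```python
from h import *
F=[]
for i in range(5):
    arm.grab_frame('side'); s=arm.get_state();F.append(s['force'])
print(np.mean(F,0),s['eef_pos'],s['moment'])
```

```text
[ 0.20143744  0.02098435 -1.66315533] [ 0.40296997 -0.05104855  0.03756729] [-0.0676664  -0.04526147  0.0078844 ]
```

Emit:
{"api": "jog_arm", "payload": {
  "targets": [
    {"dx": 0,"dy": 0,"dz": 0.4,"rx": 0,"ry": 0,"rz": 0,"gripper": 1},
    {"dx": 0,"dy": 0,"dz": 0.4,"rx": 0,"ry": 0,"rz": 0,"gripper": 1},
    {"dx": 0,"dy": 0,"dz": 0.4,"rx": 0,"ry": 0,"rz": 0,"gripper": 1},
    {"dx": 0,"dy": 0,"dz": 0.4,"rx": 0,"ry": 0,"rz": 0,"gripper": 0.65},
    {"dx": 0,"dy": 0,"dz": 0.4,"rx": 0,"ry": 0,"rz": 0,"gripper": 0.65},
    {"dx": 0,"dy": 0,"dz": 0.4,"rx": 0,"ry": 0,"rz": 0,"gripper": 0.65},
    {"dx": 0,"dy": 0,"dz": 0.4,"rx": 0,"ry": 0,"rz": 0,"gripper": 0.65},
    {"dx": 0,"dy": 0,"dz": 0.4,"rx": 0,"ry": 0,"rz": 0,"gripper": 0.65}
  ]
}}

```text
t: 11.27
eef_pos: [0.4029, -0.0511, 0.0371]
ee_rot: [3.142, 0.0, 0.093]
force: [0.1, -0.3, -0.2]
width: 0.0304
gripper_force: 0.0
```

Emit:
{"api": "jog_arm", "payload": {
  "force": 25,
  "targets": [
    {"dx": 0,"dy": 0,"dz": 0,"rx": 0,"ry": 0,"rz": 0,"gripper": 1},
    {"dx": 0,"dy": 0,"dz": 0,"rx": 0,"ry": 0,"rz": 0,"gripper": 1},
    {"dx": 0,"dy": 0,"dz": 0,"rx": 0,"ry": 0,"rz": 0,"gripper": 1},
    {"dx": 0,"dy": 0,"dz": 0,"rx": 0,"ry": 0,"rz": 0,"gripper": 1},
    {"dx": 0,"dy": 0,"dz": 0,"rx": 0,"ry": 0,"rz": 0,"gripper": 1},
    {"dx": 0,"dy": 0,"dz": 0,"rx": 0,"ry": 0,"rz": 0,"gripper": 1},
    {"dx": 0,"dy": 0,"dz": 0,"rx": 0,"ry": 0,"rz": 0,"gripper": 1},
    {"dx": 0,"dy": 0,"dz": 0,"rx": 0,"ry": 0,"rz": 0,"gripper": 1}
  ]
}}

```text
t: 11.93
eef_pos: [0.4029, -0.0511, 0.0371]
ee_rot: [3.142, 0.0, 0.093]
force: [-0.4, 0.3, -1.4]
width: 0.0239
gripper_force: 25.0
```

```bash
cat > ft.py <<'E'
from h import *
F=[];M=[];p=[]
for i in range(6):
    arm.grab_frame('side'); s=arm.get_state();F.append(s['force']);M.append(s['moment']);p.append(s['eef_pos'])
print(s['t'],'F',np.mean(F,0).round(2),'p',np.mean(p,0).round(5),'rot',s['ee_rot'].round(4),'M',np.mean(M,0).round(3),s['width'])
E
python3 ft.py
```

```text
12.2333 F [ 0.26 -0.39 -0.96] p [ 0.40288 -0.05109  0.03714] rot [3.1416e+00 1.0000e-04 9.3200e-02] M [-0.045 -0.042 -0.01 ] 0.024249961830486694
```

Emit:
{"api": "jog_arm", "payload": {
  "targets": [
    {"dx": 5,"dy": 0,"dz": 0,"rx": 0,"ry": 0,"rz": 0,"gripper": 1},
    {"dx": 13,"dy": 0,"dz": 0,"rx": 0,"ry": 0,"rz": 0,"gripper": 1},
    {"dx": 22,"dy": 0,"dz": 0,"rx": 0,"ry": 0,"rz": 0,"gripper": 1},
    {"dx": 31,"dy": 0,"dz": 0,"rx": 0,"ry": 0,"rz": 0,"gripper": 1},
    {"dx": 40,"dy": 0,"dz": 0,"rx": 0,"ry": 0,"rz": 0,"gripper": 1},
    {"dx": 47,"dy": 0,"dz": 0,"rx": 0,"ry": 0,"rz": 0,"gripper": 1},
    {"dx": 50,"dy": 0,"dz": 0,"rx": 0,"ry": 0,"rz": 0,"gripper": 1},
    {"dx": 50,"dy": 0,"dz": 0,"rx": 0,"ry": 0,"rz": 0,"gripper": 1}
  ]
}}

```text
t: 12.9
eef_pos: [0.4539, -0.0463, 0.0371]
ee_rot: [3.142, -0.001, 0.093]
force: [0.0, -0.1, 0.6]
width: 0.024
gripper_force: 25.0
```

```bash
python3 ft.py
python3 - <<'E'
from h import *
f=grab('wrist','w5')
a=cv2.resize(f['frame'][0:200],(800,312),interpolation=cv2.INTER_CUBIC)
cv2.imwrite('pics/c5.png',a[:,:,::-1])
E
```

```text
13.2 F [ 0.08 -0.12 -0.09] p [ 0.45282 -0.04639  0.03714] rot [-3.1415  0.      0.0932] M [-0.023 -0.149 -0.003] 0.023637815102780565
```

View pics/c5.png

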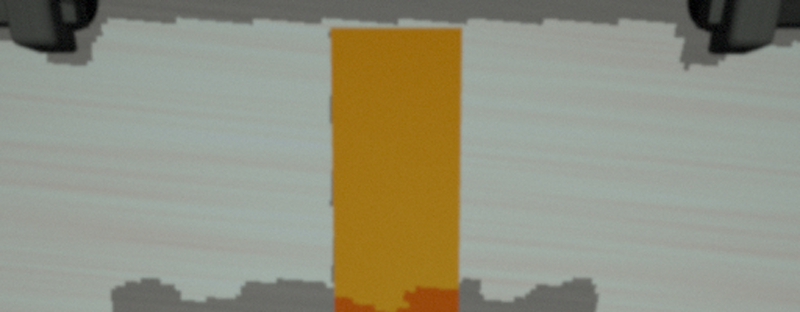

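The wedge's tip is centred at (396,29) between the stand's legs (97 and 690, their tips at 60 and 735), and square to the bar. I'll go on sliding it.

Emit:
{"api": "jog_arm", "payload": {
  "targets": [
    {"dx": 5,"dy": 0,"dz": 0,"rx": 0,"ry": 0,"rz": 0,"gripper": 1},
    {"dx": 11,"dy": 0,"dz": 0,"rx": 0,"ry": 0,"rz": 0,"gripper": 1},
    {"dx": 17,"dy": 0,"dz": 0,"rx": 0,"ry": 0,"rz": 0,"gripper": 1},
    {"dx": 23,"dy": 0,"dz": 0,"rx": 0,"ry": 0,"rz": 0,"gripper": 1},
    {"dx": 29,"dy": 0,"dz": 0,"rx": 0,"ry": 0,"rz": 0,"gripper": 1},
    {"dx": 34,"dy": 0,"dz": 0,"rx": 0,"ry": 0,"rz": 0,"gripper": 1},
    {"dx": 38,"dy": 0,"dz": 0,"rx": 0,"ry": 0,"rz": 0,"gripper": 1},
    {"dx": 40,"dy": 0,"dz": 0,"rx": 0,"ry": 0,"rz": 0,"gripper": 1}
  ]
}}

```text
t: 13.92
eef_pos: [0.4932, -0.0427, 0.0372]
ee_rot: [3.141, 0.0, 0.093]
force: [-2.1, -0.8, 5.4]
width: 0.0239
gripper_force: 25.0
```

Emit:
{"api": "jog_arm", "payload": {
  "targets": [
    {"dx": 1,"dy": 0,"dz": 0,"rx": 0,"ry": 0,"rz": 0,"gripper": 1},
    {"dx": 2,"dy": 0,"dz": 0,"rx": 0,"ry": 0,"rz": 0,"gripper": 1},
    {"dx": 3,"dy": 0,"dz": 0,"rx": 0,"ry": 0,"rz": 0,"gripper": 1},
    {"dx": 4,"dy": 0,"dz": 0,"rx": 0,"ry": 0,"rz": 0,"gripper": 1},
    {"dx": 5,"dy": 0,"dz": 0,"rx": 0,"ry": 0,"rz": 0,"gripper": 1},
    {"dx": 6,"dy": 0,"dz": 0,"rx": 0,"ry": 0,"rz": 0,"gripper": 1},
    {"dx": 7,"dy": 0,"dz": 0,"rx": 0,"ry": 0,"rz": 0,"gripper": 1},
    {"dx": 8,"dy": 0,"dz": 0,"rx": 0,"ry": 0,"rz": 0,"gripper": 1}
  ]
}}

```text
t: 14.58
eef_pos: [0.5006, -0.0419, 0.0372]
ee_rot: [-3.142, -0.0, 0.093]
force: [-1.1, 0.4, 1.1]
width: 0.0241
gripper_force: 25.0
```

Emit:
{"api": "jog_arm", "payload": {
  "targets": [
    {"dx": 1,"dy": 0,"dz": 0,"rx": 0,"ry": 0,"rz": 0,"gripper": 1},
    {"dx": 2,"dy": 0,"dz": 0,"rx": 0,"ry": 0,"rz": 0,"gripper": 1},
    {"dx": 3,"dy": 0,"dz": 0,"rx": 0,"ry": 0,"rz": 0,"gripper": 1},
    {"dx": 4,"dy": 0,"dz": 0,"rx": 0,"ry": 0,"rz": 0,"gripper": 1},
    {"dx": 5,"dy": 0,"dz": 0,"rx": 0,"ry": 0,"rz": 0,"gripper": 1},
    {"dx": 6,"dy": 0,"dz": 0,"rx": 0,"ry": 0,"rz": 0,"gripper": 1},
    {"dx": 7,"dy": 0,"dz": 0,"rx": 0,"ry": 0,"rz": 0,"gripper": 1},
    {"dx": 8,"dy": 0,"dz": 0,"rx": 0,"ry": 0,"rz": 0,"gripper": 1}
  ]
}}

```text
t: 15.25
eef_pos: [0.5086, -0.0412, 0.0371]
ee_rot: [-3.142, 0.0, 0.093]
force: [-0.6, -1.0, 0.0]
width: 0.0236
gripper_force: 25.0
```

Emit:
{"api": "jog_arm", "payload": {
  "targets": [
    {"dx": 1,"dy": 0,"dz": 0,"rx": 0,"ry": 0,"rz": 0,"gripper": 1},
    {"dx": 2,"dy": 0,"dz": 0,"rx": 0,"ry": 0,"rz": 0,"gripper": 1},
    {"dx": 3,"dy": 0,"dz": 0,"rx": 0,"ry": 0,"rz": 0,"gripper": 1},
    {"dx": 4,"dy": 0,"dz": 0,"rx": 0,"ry": 0,"rz": 0,"gripper": 1},
    {"dx": 5,"dy": 0,"dz": 0,"rx": 0,"ry": 0,"rz": 0,"gripper": 1},
    {"dx": 6,"dy": 0,"dz": 0,"rx": 0,"ry": 0,"rz": 0,"gripper": 1},
    {"dx": 7,"dy": 0,"dz": 0,"rx": 0,"ry": 0,"rz": 0,"gripper": 1},
    {"dx": 8,"dy": 0,"dz": 0,"rx": 0,"ry": 0,"rz": 0,"gripper": 1}
  ]
}}

```text
t: 15.92
eef_pos: [0.5147, -0.0409, 0.0371]
ee_rot: [3.141, 0.003, 0.093]
force: [-7.9, -0.1, 9.3]
width: 0.0237
gripper_force: 25.0
```

```bash
python3 ft.py
```

```text
16.2167 F [-6.7   0.05  7.58] p [ 0.51486 -0.04089  0.03714] rot [3.1413e+00 2.7000e-03 9.2900e-02] M [0.054 2.181 0.008] 0.02396413032238672
```

Emit:
{"api": "jog_arm", "payload": {
  "targets": [
    {"dx": 1,"dy": 0,"dz": 0,"rx": 0,"ry": 0,"rz": 0,"gripper": 1},
    {"dx": 2,"dy": 0,"dz": 0,"rx": 0,"ry": 0,"rz": 0,"gripper": 1},
    {"dx": 3,"dy": 0,"dz": 0,"rx": 0,"ry": 0,"rz": 0,"gripper": 1},
    {"dx": 4,"dy": 0,"dz": 0,"rx": 0,"ry": 0,"rz": 0,"gripper": 1},
    {"dx": 5,"dy": 0,"dz": 0,"rx": 0,"ry": 0,"rz": 0,"gripper": 1},
    {"dx": 6,"dy": 0,"dz": 0,"rx": 0,"ry": 0,"rz": 0,"gripper": 1},
    {"dx": 7,"dy": 0,"dz": 0,"rx": 0,"ry": 0,"rz": 0,"gripper": 1},
    {"dx": 8,"dy": 0,"dz": 0,"rx": 0,"ry": 0,"rz": 0,"gripper": 1}
  ]
}}

```text
t: 16.88
eef_pos: [0.5225, -0.0403, 0.0371]
ee_rot: [3.141, 0.003, 0.093]
force: [-7.3, -1.6, 8.7]
width: 0.024
gripper_force: 25.0
```

Emit:
{"api": "jog_arm", "payload": {
  "targets": [
    {"dx": 1,"dy": 0,"dz": 0,"rx": 0,"ry": 0,"rz": 0,"gripper": 1},
    {"dx": 2,"dy": 0,"dz": 0,"rx": 0,"ry": 0,"rz": 0,"gripper": 1},
    {"dx": 3,"dy": 0,"dz": 0,"rx": 0,"ry": 0,"rz": 0,"gripper": 1},
    {"dx": 4,"dy": 0,"dz": 0,"rx": 0,"ry": 0,"rz": 0,"gripper": 1},
    {"dx": 5,"dy": 0,"dz": 0,"rx": 0,"ry": 0,"rz": 0,"gripper": 1},
    {"dx": 6,"dy": 0,"dz": 0,"rx": 0,"ry": 0,"rz": 0,"gripper": 1},
    {"dx": 7,"dy": 0,"dz": 0,"rx": 0,"ry": 0,"rz": 0,"gripper": 1},
    {"dx": 8,"dy": 0,"dz": 0,"rx": 0,"ry": 0,"rz": 0,"gripper": 1}
  ]
}}

```text
t: 17.55
eef_pos: [0.5305, -0.0396, 0.0372]
ee_rot: [3.141, 0.003, 0.093]
force: [-7.9, -0.4, 8.3]
width: 0.0236
gripper_force: 25.0
```

```bash
python3 ft.py
```

```text
17.85 F [-7.11 -1.05  7.66] p [ 0.53078 -0.03952  0.03714] rot [3.1412e+00 2.8000e-03 9.2700e-02] M [-0.292  2.119 -0.01 ] 0.023836508315856045
```

Emit:
{"api": "jog_arm", "payload": {
  "targets": [
    {"dx": 1,"dy": 0,"dz": 0,"rx": 0,"ry": 0,"rz": 0,"gripper": 1},
    {"dx": 2,"dy": 0,"dz": 0,"rx": 0,"ry": 0,"rz": 0,"gripper": 1},
    {"dx": 3,"dy": 0,"dz": 0,"rx": 0,"ry": 0,"rz": 0,"gripper": 1},
    {"dx": 4,"dy": 0,"dz": 0,"rx": 0,"ry": 0,"rz": 0,"gripper": 1},
    {"dx": 5,"dy": 0,"dz": 0,"rx": 0,"ry": 0,"rz": 0,"gripper": 1},
    {"dx": 6,"dy": 0,"dz": 0,"rx": 0,"ry": 0,"rz": 0,"gripper": 1},
    {"dx": 7,"dy": 0,"dz": 0,"rx": 0,"ry": 0,"rz": 0,"gripper": 1},
    {"dx": 8,"dy": 0,"dz": 0,"rx": 0,"ry": 0,"rz": 0,"gripper": 1}
  ]
}}

```text
t: 18.52
eef_pos: [0.5385, -0.0388, 0.0371]
ee_rot: [3.141, 0.003, 0.093]
force: [-8.0, -0.7, 8.4]
width: 0.0241
gripper_force: 25.0
```

Emit:
{"api": "jog_arm", "payload": {
  "targets": [
    {"dx": 0.5,"dy": 0,"dz": 0,"rx": 0,"ry": 0,"rz": 0,"gripper": 1},
    {"dx": 1,"dy": 0,"dz": 0,"rx": 0,"ry": 0,"rz": 0,"gripper": 1},
    {"dx": 1.5,"dy": 0,"dz": 0,"rx": 0,"ry": 0,"rz": 0,"gripper": 1},
    {"dx": 2,"dy": 0,"dz": 0,"rx": 0,"ry": 0,"rz": 0,"gripper": 1},
    {"dx": 2.5,"dy": 0,"dz": 0,"rx": 0,"ry": 0,"rz": 0,"gripper": 1},
    {"dx": 3,"dy": 0,"dz": 0,"rx": 0,"ry": 0,"rz": 0,"gripper": 1},
    {"dx": 3.5,"dy": 0,"dz": 0,"rx": 0,"ry": 0,"rz": 0,"gripper": 1},
    {"dx": 4,"dy": 0,"dz": 0,"rx": 0,"ry": 0,"rz": 0,"gripper": 1}
  ]
}}

```text
t: 19.18
eef_pos: [0.5425, -0.0384, 0.0371]
ee_rot: [3.141, 0.003, 0.093]
force: [-8.2, -1.0, 7.9]
width: 0.0238
gripper_force: 25.0
```

```bash
python3 ft.py
python3 - <<'E'
from h import *
a=grab('wrist','w6')['frame'][0:200]; b=grab('side','s6')['frame'][125:225,150:280]; 
c=np.zeros((590,800,3),np.uint8); c[:200,:512]=a
c[200:590,:507]=cv2.resize(b,(507,390),interpolation=cv2.INTER_CUBIC)
cv2.imwrite('pics/c6.png',c[:,:,::-1])
E
```

```text
19.4833 F [-6.83 -1.15  7.55] p [ 0.54264 -0.0384   0.03715] rot [3.1412e+00 2.9000e-03 9.2700e-02] M [-0.242  2.214  0.012] 0.024257359686377062
```

View pics/c6.png

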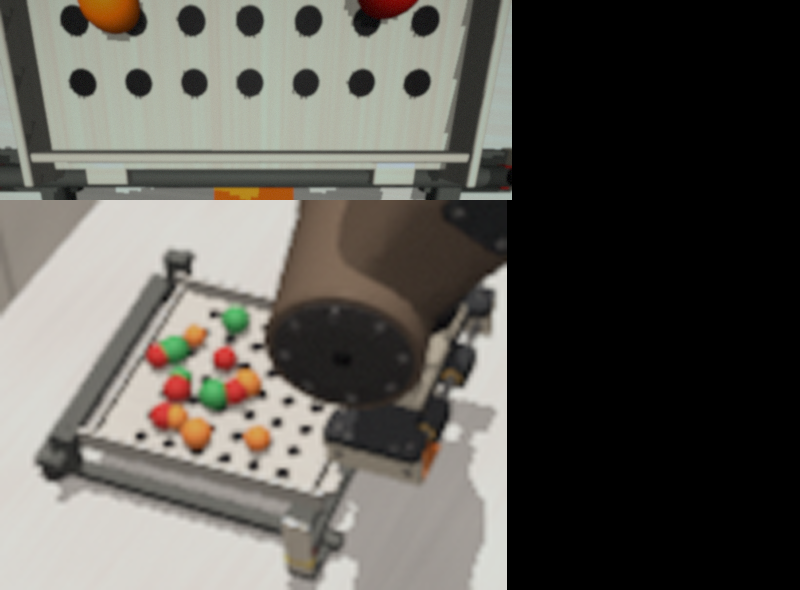

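The wedge is under the bar at (254,193), centred on the tray's frame (32–467). The push is still level at about 7–8 N, so the stops haven't been met. I'll continue in small steps.

Emit:
{"api": "jog_arm", "payload": {
  "targets": [
    {"dx": 0.5,"dy": 0,"dz": 0,"rx": 0,"ry": 0,"rz": 0,"gripper": 1},
    {"dx": 1,"dy": 0,"dz": 0,"rx": 0,"ry": 0,"rz": 0,"gripper": 1},
    {"dx": 1.5,"dy": 0,"dz": 0,"rx": 0,"ry": 0,"rz": 0,"gripper": 1},
    {"dx": 2,"dy": 0,"dz": 0,"rx": 0,"ry": 0,"rz": 0,"gripper": 1},
    {"dx": 2.5,"dy": 0,"dz": 0,"rx": 0,"ry": 0,"rz": 0,"gripper": 1},
    {"dx": 3,"dy": 0,"dz": 0,"rx": 0,"ry": 0,"rz": 0,"gripper": 1},
    {"dx": 3,"dy": 0,"dz": 0,"rx": 0,"ry": 0,"rz": 0,"gripper": 1},
    {"dx": 3,"dy": 0,"dz": 0,"rx": 0,"ry": 0,"rz": 0,"gripper": 1}
  ]
}}

```text
t: 20.25
eef_pos: [0.5456, -0.0381, 0.0372]
ee_rot: [3.141, 0.003, 0.093]
force: [-7.4, -0.7, 7.1]
width: 0.0241
gripper_force: 25.0
```

```bash
python3 ft.py
```

```text
20.55 F [-6.97 -1.38  7.09] p [ 0.54563 -0.03813  0.03715] rot [3.1412e+00 2.9000e-03 9.2800e-02] M [-0.238  2.191 -0.004] 0.02382747261388716
```

Emit:
{"api": "jog_arm", "payload": {
  "targets": [
    {"dx": 0.3,"dy": 0,"dz": 0,"rx": 0,"ry": 0,"rz": 0,"gripper": 1},
    {"dx": 0.6,"dy": 0,"dz": 0,"rx": 0,"ry": 0,"rz": 0,"gripper": 1},
    {"dx": 0.9,"dy": 0,"dz": 0,"rx": 0,"ry": 0,"rz": 0,"gripper": 1},
    {"dx": 1.2,"dy": 0,"dz": 0,"rx": 0,"ry": 0,"rz": 0,"gripper": 1},
    {"dx": 1.5,"dy": 0,"dz": 0,"rx": 0,"ry": 0,"rz": 0,"gripper": 1},
    {"dx": 1.5,"dy": 0,"dz": 0,"rx": 0,"ry": 0,"rz": 0,"gripper": 1},
    {"dx": 1.5,"dy": 0,"dz": 0,"rx": 0,"ry": 0,"rz": 0,"gripper": 1},
    {"dx": 1.5,"dy": 0,"dz": 0,"rx": 0,"ry": 0,"rz": 0,"gripper": 1}
  ]
}}

```text
t: 21.22
eef_pos: [0.5471, -0.038, 0.0371]
ee_rot: [3.141, 0.003, 0.093]
force: [-7.7, -0.0, 7.6]
width: 0.0239
gripper_force: 25.0
```

```bash
python3 ft.py
```

```text
21.5167 F [-7.78 -0.83  7.49] p [ 0.54707 -0.03798  0.03715] rot [3.1413e+00 3.0000e-03 9.2700e-02] M [-0.24   2.241 -0.023] 0.02401528321477277
```

Emit:
{"api": "jog_arm", "payload": {
  "targets": [
    {"dx": 0.3,"dy": 0,"dz": 0,"rx": 0,"ry": 0,"rz": 0,"gripper": 1},
    {"dx": 0.6,"dy": 0,"dz": 0,"rx": 0,"ry": 0,"rz": 0,"gripper": 1},
    {"dx": 0.9,"dy": 0,"dz": 0,"rx": 0,"ry": 0,"rz": 0,"gripper": 1},
    {"dx": 1.2,"dy": 0,"dz": 0,"rx": 0,"ry": 0,"rz": 0,"gripper": 1},
    {"dx": 1.2,"dy": 0,"dz": 0,"rx": 0,"ry": 0,"rz": 0,"gripper": 1},
    {"dx": 1.2,"dy": 0,"dz": 0,"rx": 0,"ry": 0,"rz": 0,"gripper": 1},
    {"dx": 1.2,"dy": 0,"dz": 0,"rx": 0,"ry": 0,"rz": 0,"gripper": 1},
    {"dx": 1.2,"dy": 0,"dz": 0,"rx": 0,"ry": 0,"rz": 0,"gripper": 1}
  ]
}}

```text
t: 22.18
eef_pos: [0.5483, -0.0379, 0.0371]
ee_rot: [3.141, 0.003, 0.093]
force: [-6.6, -1.0, 7.8]
width: 0.0242
gripper_force: 25.0
```

```bash
python3 ft.py
```

```text
22.4833 F [-7.68 -1.04  7.35] p [ 0.54826 -0.03788  0.03715] rot [3.1413e+00 3.0000e-03 9.2700e-02] M [-0.221  2.236 -0.006] 0.02421567499075637
```

Emit:
{"api": "jog_arm", "payload": {
  "targets": [
    {"dx": 0.3,"dy": 0,"dz": 0,"rx": 0,"ry": 0,"rz": 0,"gripper": 1},
    {"dx": 0.6,"dy": 0,"dz": 0,"rx": 0,"ry": 0,"rz": 0,"gripper": 1},
    {"dx": 0.9,"dy": 0,"dz": 0,"rx": 0,"ry": 0,"rz": 0,"gripper": 1},
    {"dx": 1,"dy": 0,"dz": 0,"rx": 0,"ry": 0,"rz": 0,"gripper": 1},
    {"dx": 1,"dy": 0,"dz": 0,"rx": 0,"ry": 0,"rz": 0,"gripper": 1},
    {"dx": 1,"dy": 0,"dz": 0,"rx": 0,"ry": 0,"rz": 0,"gripper": 1},
    {"dx": 1,"dy": 0,"dz": 0,"rx": 0,"ry": 0,"rz": 0,"gripper": 1},
    {"dx": 1,"dy": 0,"dz": 0,"rx": 0,"ry": 0,"rz": 0,"gripper": 1}
  ]
}}

```text
t: 23.15
eef_pos: [0.5492, -0.0378, 0.0372]
ee_rot: [3.141, 0.003, 0.093]
force: [-6.9, -0.4, 7.5]
width: 0.0238
gripper_force: 25.0
```

```bash
python3 ft.py
```

```text
23.45 F [-7.6  -0.83  7.55] p [ 0.54924 -0.03778  0.03715] rot [3.1412e+00 3.0000e-03 9.2700e-02] M [-0.243  2.284 -0.016] 0.024260073561624053
```

Emit:
{"api": "jog_arm", "payload": {
  "targets": [
    {"dx": 0.3,"dy": 0,"dz": 0,"rx": 0,"ry": 0,"rz": 0,"gripper": 1},
    {"dx": 0.6,"dy": 0,"dz": 0,"rx": 0,"ry": 0,"rz": 0,"gripper": 1},
    {"dx": 0.9,"dy": 0,"dz": 0,"rx": 0,"ry": 0,"rz": 0,"gripper": 1},
    {"dx": 1,"dy": 0,"dz": 0,"rx": 0,"ry": 0,"rz": 0,"gripper": 1},
    {"dx": 1,"dy": 0,"dz": 0,"rx": 0,"ry": 0,"rz": 0,"gripper": 1},
    {"dx": 1,"dy": 0,"dz": 0,"rx": 0,"ry": 0,"rz": 0,"gripper": 1},
    {"dx": 1,"dy": 0,"dz": 0,"rx": 0,"ry": 0,"rz": 0,"gripper": 1},
    {"dx": 1,"dy": 0,"dz": 0,"rx": 0,"ry": 0,"rz": 0,"gripper": 1}
  ]
}}

```text
t: 24.12
eef_pos: [0.5502, -0.0377, 0.0371]
ee_rot: [3.141, 0.003, 0.093]
force: [-7.8, -0.8, 6.5]
width: 0.0239
gripper_force: 25.0
```

```bash
python3 ft.py
```

```text
24.4167 F [-7.5  -0.82  7.21] p [ 0.55022 -0.03769  0.03714] rot [3.1412e+00 3.1000e-03 9.2600e-02] M [-0.215  2.268  0.005] 0.024116684272801878
```

Emit:
{"api": "jog_arm", "payload": {
  "targets": [
    {"dx": 0.3,"dy": 0,"dz": 0,"rx": 0,"ry": 0,"rz": 0,"gripper": 1},
    {"dx": 0.6,"dy": 0,"dz": 0,"rx": 0,"ry": 0,"rz": 0,"gripper": 1},
    {"dx": 0.9,"dy": 0,"dz": 0,"rx": 0,"ry": 0,"rz": 0,"gripper": 1},
    {"dx": 1,"dy": 0,"dz": 0,"rx": 0,"ry": 0,"rz": 0,"gripper": 1},
    {"dx": 1,"dy": 0,"dz": 0,"rx": 0,"ry": 0,"rz": 0,"gripper": 1},
    {"dx": 1,"dy": 0,"dz": 0,"rx": 0,"ry": 0,"rz": 0,"gripper": 1},
    {"dx": 1,"dy": 0,"dz": 0,"rx": 0,"ry": 0,"rz": 0,"gripper": 1},
    {"dx": 1,"dy": 0,"dz": 0,"rx": 0,"ry": 0,"rz": 0,"gripper": 1}
  ]
}}

```text
t: 25.08
eef_pos: [0.5512, -0.0376, 0.0371]
ee_rot: [3.141, 0.003, 0.093]
force: [-7.4, -1.2, 6.6]
width: 0.0237
gripper_force: 25.0
```

```bash
python3 ft.py
```

```text
25.3833 F [-7.96 -0.89  7.36] p [ 0.55124 -0.0376   0.03715] rot [3.1413e+00 3.0000e-03 9.2700e-02] M [-0.242  2.287  0.   ] 0.024098359179247356
```

Emit:
{"api": "jog_arm", "payload": {
  "targets": [
    {"dx": 0.3,"dy": 0,"dz": 0,"rx": 0,"ry": 0,"rz": 0,"gripper": 1},
    {"dx": 0.6,"dy": 0,"dz": 0,"rx": 0,"ry": 0,"rz": 0,"gripper": 1},
    {"dx": 0.8,"dy": 0,"dz": 0,"rx": 0,"ry": 0,"rz": 0,"gripper": 1},
    {"dx": 0.8,"dy": 0,"dz": 0,"rx": 0,"ry": 0,"rz": 0,"gripper": 1},
    {"dx": 0.8,"dy": 0,"dz": 0,"rx": 0,"ry": 0,"rz": 0,"gripper": 1},
    {"dx": 0.8,"dy": 0,"dz": 0,"rx": 0,"ry": 0,"rz": 0,"gripper": 1},
    {"dx": 0.8,"dy": 0,"dz": 0,"rx": 0,"ry": 0,"rz": 0,"gripper": 1},
    {"dx": 0.8,"dy": 0,"dz": 0,"rx": 0,"ry": 0,"rz": 0,"gripper": 1}
  ]
}}

```text
t: 26.05
eef_pos: [0.5521, -0.0375, 0.0372]
ee_rot: [3.141, 0.003, 0.093]
force: [-8.2, 0.1, 7.8]
width: 0.0237
gripper_force: 25.0
```

```bash
python3 ft.py
```

```text
26.35 F [-7.37 -0.81  7.25] p [ 0.55205 -0.03751  0.03715] rot [3.1413e+00 3.0000e-03 9.2700e-02] M [-2.24e-01  2.26e+00 -1.00e-03] 0.023895699585153127
```

Emit:
{"api": "jog_arm", "payload": {
  "targets": [
    {"dx": 0.3,"dy": 0,"dz": 0,"rx": 0,"ry": 0,"rz": 0,"gripper": 1},
    {"dx": 0.6,"dy": 0,"dz": 0,"rx": 0,"ry": 0,"rz": 0,"gripper": 1},
    {"dx": 0.8,"dy": 0,"dz": 0,"rx": 0,"ry": 0,"rz": 0,"gripper": 1},
    {"dx": 0.8,"dy": 0,"dz": 0,"rx": 0,"ry": 0,"rz": 0,"gripper": 1},
    {"dx": 0.8,"dy": 0,"dz": 0,"rx": 0,"ry": 0,"rz": 0,"gripper": 1},
    {"dx": 0.8,"dy": 0,"dz": 0,"rx": 0,"ry": 0,"rz": 0,"gripper": 1},
    {"dx": 0.8,"dy": 0,"dz": 0,"rx": 0,"ry": 0,"rz": 0,"gripper": 1},
    {"dx": 0.8,"dy": 0,"dz": 0,"rx": 0,"ry": 0,"rz": 0,"gripper": 1}
  ]
}}

```text
t: 27.02
eef_pos: [0.5529, -0.0374, 0.0372]
ee_rot: [3.141, 0.003, 0.093]
force: [-7.3, -1.1, 7.7]
width: 0.0236
gripper_force: 25.0
```

```bash
python3 ft.py
```

```text
27.3167 F [-6.92 -1.38  7.37] p [ 0.55284 -0.03745  0.03715] rot [3.1413e+00 3.0000e-03 9.2700e-02] M [-0.238  2.258  0.01 ] 0.024032578021844976
```

Emit:
{"api": "jog_arm", "payload": {
  "targets": [
    {"dx": 0.3,"dy": 0,"dz": 0,"rx": 0,"ry": 0,"rz": 0,"gripper": 1},
    {"dx": 0.6,"dy": 0,"dz": 0,"rx": 0,"ry": 0,"rz": 0,"gripper": 1},
    {"dx": 0.8,"dy": 0,"dz": 0,"rx": 0,"ry": 0,"rz": 0,"gripper": 1},
    {"dx": 0.8,"dy": 0,"dz": 0,"rx": 0,"ry": 0,"rz": 0,"gripper": 1},
    {"dx": 0.8,"dy": 0,"dz": 0,"rx": 0,"ry": 0,"rz": 0,"gripper": 1},
    {"dx": 0.8,"dy": 0,"dz": 0,"rx": 0,"ry": 0,"rz": 0,"gripper": 1},
    {"dx": 0.8,"dy": 0,"dz": 0,"rx": 0,"ry": 0,"rz": 0,"gripper": 1},
    {"dx": 0.8,"dy": 0,"dz": 0,"rx": 0,"ry": 0,"rz": 0,"gripper": 1}
  ]
}}

```text
t: 27.98
eef_pos: [0.5532, -0.0374, 0.0372]
ee_rot: [3.141, 0.004, 0.093]
force: [-8.3, -0.1, 9.7]
width: 0.024
gripper_force: 25.0
```

```bash
python3 ft.py
python3 - <<'E'
from h import *
f=grab('wrist','w7');P=cloud(f)
for u in(40,130,300,384,440): print(u,[(v,*(P[v,u]*1000).round(0).astype(int)) for v in range(140,200,5)])
E
```

```text
28.2833 F [-9.03 -0.07  9.2 ] p [ 0.55319 -0.03742  0.03714] rot [3.1412 0.0037 0.0927] M [-0.046  2.819  0.027] 0.02387607704612835
40 [(140, np.int64(604), np.int64(64), np.int64(42)), (145, np.int64(602), np.int64(64), np.int64(42)), (150, np.int64(600), np.int64(63), np.int64(44)), (155, np.int64(597), np.int64(63), np.int64(44)), (160, np.int64(595), np.int64(62), np.int64(45)), (165, np.int64(593), np.int64(63), np.int64(44)), (170, np.int64(591), np.int64(62), np.int64(46)), (175, np.int64(589), np.int64(62), np.int64(46)), (180, np.int64(588), np.int64(59), np.int64(51)), (185, np.int64(625), np.int64(-31), np.int64(173)), (190, np.int64(582), np.int64(61), np.int64(48)), (195, np.int64(580), np.int64(63), np.int64(47))]
130 [(140, np.int64(607), np.int64(26), np.int64(36)), (145, np.int64(604), np.int64(26), np.int64(36)), (150, np.int64(602), np.int64(26), np.int64(37)), (155, np.int64(600), np.int64(25), np.int64(38)), (160, np.int64(597), np.int64(26), np.int64(36)), (165, np.int64(595), np.int64(25), np.int64(38)), (170, np.int64(593), np.int64(25), np.int64(38)), (175, 
[... 1406 characters left out ...]
-97), np.int64(38)), (195, np.int64(591), np.int64(-98), np.int64(38))]
440 [(140, np.int64(620), np.int64(-118), np.int64(38)), (145, np.int64(618), np.int64(-119), np.int64(37)), (150, np.int64(615), np.int64(-119), np.int64(37)), (155, np.int64(613), np.int64(-120), np.int64(38)), (160, np.int64(611), np.int64(-121), np.int64(36)), (165, np.int64(608), np.int64(-122), np.int64(37)), (170, np.int64(606), np.int64(-122), np.int64(38)), (175, np.int64(605), np.int64(-118), np.int64(45)), (180, np.int64(604), np.int64(-114), np.int64(51)), (185, np.int64(602), np.int64(-114), np.int64(52)), (190, np.int64(596), np.int64(-125), np.int64(37)), (195, np.int64(594), np.int64(-127), np.int64(35))]
```

The push has begun to climb, so the tray is meeting its stops.

Emit:
{"api": "jog_arm", "payload": {
  "targets": [
    {"dx": 0.3,"dy": 0,"dz": 0,"rx": 0,"ry": 0,"rz": 0,"gripper": 1},
    {"dx": 0.6,"dy": 0,"dz": 0,"rx": 0,"ry": 0,"rz": 0,"gripper": 1},
    {"dx": 0.8,"dy": 0,"dz": 0,"rx": 0,"ry": 0,"rz": 0,"gripper": 1},
    {"dx": 0.8,"dy": 0,"dz": 0,"rx": 0,"ry": 0,"rz": 0,"gripper": 1},
    {"dx": 0.8,"dy": 0,"dz": 0,"rx": 0,"ry": 0,"rz": 0,"gripper": 1},
    {"dx": 0.8,"dy": 0,"dz": 0,"rx": 0,"ry": 0,"rz": 0,"gripper": 1},
    {"dx": 0.8,"dy": 0,"dz": 0,"rx": 0,"ry": 0,"rz": 0,"gripper": 1},
    {"dx": 0.8,"dy": 0,"dz": 0,"rx": 0,"ry": 0,"rz": 0,"gripper": 1}
  ]
}}

```text
t: 29.0
eef_pos: [0.5533, -0.0374, 0.0371]
ee_rot: [3.141, 0.005, 0.093]
force: [-10.2, 0.4, 11.9]
width: 0.0238
gripper_force: 25.0
```

```bash
python3 ft.py
```

```text
29.3 F [-10.82   0.02  11.8 ] p [ 0.5533  -0.03743  0.03713] rot [3.1412 0.0049 0.0926] M [0.166 3.635 0.053] 0.02425340041004154
```

Emit:
{"api": "jog_arm", "payload": {
  "targets": [
    {"dx": 0.3,"dy": 0,"dz": 0,"rx": 0,"ry": 0,"rz": 0,"gripper": 1},
    {"dx": 0.6,"dy": 0,"dz": 0,"rx": 0,"ry": 0,"rz": 0,"gripper": 1},
    {"dx": 0.8,"dy": 0,"dz": 0,"rx": 0,"ry": 0,"rz": 0,"gripper": 1},
    {"dx": 0.8,"dy": 0,"dz": 0,"rx": 0,"ry": 0,"rz": 0,"gripper": 1},
    {"dx": 0.8,"dy": 0,"dz": 0,"rx": 0,"ry": 0,"rz": 0,"gripper": 1},
    {"dx": 0.8,"dy": 0,"dz": 0,"rx": 0,"ry": 0,"rz": 0,"gripper": 1},
    {"dx": 0.8,"dy": 0,"dz": 0,"rx": 0,"ry": 0,"rz": 0,"gripper": 1},
    {"dx": 0.8,"dy": 0,"dz": 0,"rx": 0,"ry": 0,"rz": 0,"gripper": 1}
  ]
}}

```text
t: 29.97
eef_pos: [0.5534, -0.0374, 0.0371]
ee_rot: [3.141, 0.006, 0.092]
force: [-13.9, 1.0, 14.8]
width: 0.024
gripper_force: 25.0
```

```bash
python3 ft.py
```

```text
30.2667 F [-13.57   0.59  14.08] p [ 0.5534  -0.03744  0.03712] rot [3.1411 0.0062 0.0924] M [0.368 4.523 0.067] 0.02343061870374958
```

Emit:
{"api": "jog_arm", "payload": {
  "targets": [
    {"dx": 0.3,"dy": 0,"dz": 0,"rx": 0,"ry": 0,"rz": 0,"gripper": 1},
    {"dx": 0.6,"dy": 0,"dz": 0,"rx": 0,"ry": 0,"rz": 0,"gripper": 1},
    {"dx": 0.8,"dy": 0,"dz": 0,"rx": 0,"ry": 0,"rz": 0,"gripper": 1},
    {"dx": 0.8,"dy": 0,"dz": 0,"rx": 0,"ry": 0,"rz": 0,"gripper": 1},
    {"dx": 0.8,"dy": 0,"dz": 0,"rx": 0,"ry": 0,"rz": 0,"gripper": 1},
    {"dx": 0.8,"dy": 0,"dz": 0,"rx": 0,"ry": 0,"rz": 0,"gripper": 1},
    {"dx": 0.8,"dy": 0,"dz": 0,"rx": 0,"ry": 0,"rz": 0,"gripper": 1},
    {"dx": 0.8,"dy": 0,"dz": 0,"rx": 0,"ry": 0,"rz": 0,"gripper": 1}
  ]
}}

```text
t: 30.93
eef_pos: [0.5535, -0.0374, 0.0371]
ee_rot: [3.141, 0.007, 0.092]
force: [-15.6, 1.3, 16.0]
width: 0.024
gripper_force: 25.0
```

```bash
python3 ft.py
python3 - <<'E'
from h import *
f=grab('side','s8')['frame']; g=load('s2')['frame']; w=grab('wrist','w8')['frame']
c=np.zeros((600,800,3),np.uint8)
# left post close-up before/after, and wrist strip
c[:300,:400]=cv2.resize(g[195:228,213:257],(400,300),interpolation=cv2.INTER_CUBIC)
c[:300,400:]=cv2.resize(f[195:228,213:257],(400,300),interpolation=cv2.INTER_CUBIC)
c[300:]=cv2.resize(w[130:226],(800,150),interpolation=cv2.INTER_CUBIC).repeat(2,0)
cv2.imwrite('pics/c8.png',c[:,:,::-1])
E
```

```text
31.2333 F [-15.63   1.42  16.28] p [ 0.55352 -0.03745  0.03711] rot [3.1411 0.0074 0.0923] M [0.628 5.341 0.063] 0.024058426355236147
```

View pics/c8.png

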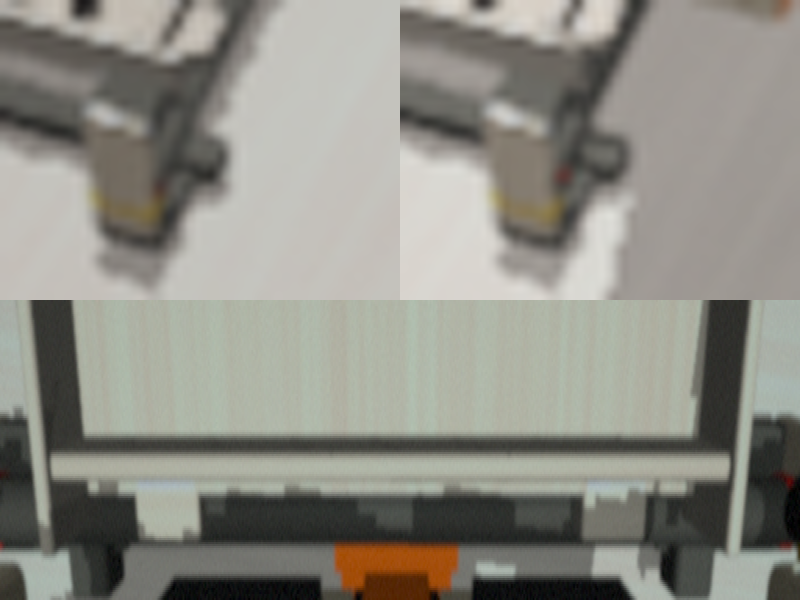

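The left pointer has risen from (158,188) to (165,173) against a fixed mark. The wedge is centred under the bar at (396,560), with its tab clear of it. The push is 15.6 N, 8 N over the level push. One more small step should put the load mid-range.

Emit:
{"api": "jog_arm", "payload": {
  "targets": [
    {"dx": 0.3,"dy": 0,"dz": 0,"rx": 0,"ry": 0,"rz": 0,"gripper": 1},
    {"dx": 0.6,"dy": 0,"dz": 0,"rx": 0,"ry": 0,"rz": 0,"gripper": 1},
    {"dx": 0.9,"dy": 0,"dz": 0,"rx": 0,"ry": 0,"rz": 0,"gripper": 1},
    {"dx": 0.9,"dy": 0,"dz": 0,"rx": 0,"ry": 0,"rz": 0,"gripper": 1},
    {"dx": 0.9,"dy": 0,"dz": 0,"rx": 0,"ry": 0,"rz": 0,"gripper": 1},
    {"dx": 0.9,"dy": 0,"dz": 0,"rx": 0,"ry": 0,"rz": 0,"gripper": 1},
    {"dx": 0.9,"dy": 0,"dz": 0,"rx": 0,"ry": 0,"rz": 0,"gripper": 1},
    {"dx": 0.9,"dy": 0,"dz": 0,"rx": 0,"ry": 0,"rz": 0,"gripper": 1}
  ]
}}

```text
t: 32.0
eef_pos: [0.5537, -0.0375, 0.0371]
ee_rot: [3.141, 0.009, 0.092]
force: [-17.5, 1.5, 19.2]
width: 0.0241
gripper_force: 25.0
```

```bash
python3 ft.py
```

```text
32.3 F [-18.16   1.7   19.38] p [ 0.55367 -0.03748  0.03708] rot [3.141  0.0087 0.0922] M [0.797 6.252 0.069] 0.023837329494292438
```

Emit:
{"api": "jog_arm", "payload": {
  "targets": [
    {"dx": -0.5,"dy": 0,"dz": 0,"rx": 0,"ry": 0,"rz": 0,"gripper": 1},
    {"dx": -1,"dy": 0,"dz": 0,"rx": 0,"ry": 0,"rz": 0,"gripper": 1},
    {"dx": -1.5,"dy": 0,"dz": 0,"rx": 0,"ry": 0,"rz": 0,"gripper": 1},
    {"dx": -2,"dy": 0,"dz": 0,"rx": 0,"ry": 0,"rz": 0,"gripper": 1},
    {"dx": -2.5,"dy": 0,"dz": 0,"rx": 0,"ry": 0,"rz": 0,"gripper": 1},
    {"dx": -3,"dy": 0,"dz": 0,"rx": 0,"ry": 0,"rz": 0,"gripper": 1},
    {"dx": -3,"dy": 0,"dz": 0,"rx": 0,"ry": 0,"rz": 0,"gripper": 1},
    {"dx": -3,"dy": 0,"dz": 0,"rx": 0,"ry": 0,"rz": 0,"gripper": 1}
  ]
}}

```text
t: 32.97
eef_pos: [0.5536, -0.0374, 0.0371]
ee_rot: [3.141, 0.004, 0.093]
force: [-7.0, -1.5, 7.8]
width: 0.0238
gripper_force: 25.0
```

```bash
python3 ft.py
```

```text
33.2667 F [-6.97 -0.94  8.24] p [ 0.55363 -0.03746  0.03709] rot [3.141  0.0039 0.0929] M [-0.298  2.832  0.041] 0.023669924742491348
```

Emit:
{"api": "jog_arm", "payload": {
  "targets": [
    {"dx": -0.5,"dy": 0,"dz": 0,"rx": 0,"ry": 0,"rz": 0,"gripper": 1},
    {"dx": -1,"dy": 0,"dz": 0,"rx": 0,"ry": 0,"rz": 0,"gripper": 1},
    {"dx": -1.5,"dy": 0,"dz": 0,"rx": 0,"ry": 0,"rz": 0,"gripper": 1},
    {"dx": -1.8,"dy": 0,"dz": 0,"rx": 0,"ry": 0,"rz": 0,"gripper": 1},
    {"dx": -1.8,"dy": 0,"dz": 0,"rx": 0,"ry": 0,"rz": 0,"gripper": 1},
    {"dx": -1.8,"dy": 0,"dz": 0,"rx": 0,"ry": 0,"rz": 0,"gripper": 0.5},
    {"dx": -1.8,"dy": 0,"dz": 0,"rx": 0,"ry": 0,"rz": 0,"gripper": 0.5},
    {"dx": -1.8,"dy": 0,"dz": 0,"rx": 0,"ry": 0,"rz": 0,"gripper": 0.5}
  ]
}}

```text
t: 33.93
eef_pos: [0.5548, -0.0365, 0.0373]
ee_rot: [-3.141, -0.002, 0.093]
force: [-0.3, -0.3, -1.0]
width: 0.0385
gripper_force: 0.0
```

Emit:
{"api": "jog_arm", "payload": {
  "targets": [
    {"dx": 0,"dy": 0,"dz": 0,"rx": 0,"ry": 0,"rz": 0,"gripper": 0.4},
    {"dx": 0,"dy": 0,"dz": 0,"rx": 0,"ry": 0,"rz": 0,"gripper": 0.4},
    {"dx": 0,"dy": 0,"dz": 0,"rx": 0,"ry": 0,"rz": 0,"gripper": 0.4},
    {"dx": 0,"dy": 0,"dz": 0,"rx": 0,"ry": 0,"rz": 0,"gripper": 0.4},
    {"dx": 0,"dy": 0,"dz": 0,"rx": 0,"ry": 0,"rz": 0,"gripper": 0.4},
    {"dx": 0,"dy": 0,"dz": 0,"rx": 0,"ry": 0,"rz": 0,"gripper": 0.4},
    {"dx": 0,"dy": 0,"dz": 0,"rx": 0,"ry": 0,"rz": 0,"gripper": 0.4},
    {"dx": 0,"dy": 0,"dz": 0,"rx": 0,"ry": 0,"rz": 0,"gripper": 0.4}
  ]
}}

```text
t: 34.6
eef_pos: [0.5539, -0.0369, 0.0372]
ee_rot: [-3.142, -0.0, 0.093]
force: [0.1, 0.3, -0.1]
width: 0.0527
gripper_force: 0.0
```

```bash
python3 ft.py
```

```text
34.9 F [ 0.45  0.25 -0.09] p [ 0.55388 -0.03697  0.03717] rot [3.1416 0.     0.0932] M [-0.044 -0.014  0.032] 0.05224361350375017
```

Free of the wedge. Going straight up, then back for a check from above.

Emit:
{"api": "jog_arm", "payload": {
  "targets": [
    {"dx": 0,"dy": 0,"dz": -5,"rx": 0,"ry": 0,"rz": 0,"gripper": 0.4},
    {"dx": 0,"dy": 0,"dz": -20,"rx": 0,"ry": 0,"rz": 0,"gripper": 0.4},
    {"dx": 0,"dy": 0,"dz": -45,"rx": 0,"ry": 0,"rz": 0,"gripper": 0.4},
    {"dx": -5,"dy": 0,"dz": -75,"rx": 0,"ry": 0,"rz": 0,"gripper": 0.4},
    {"dx": -25,"dy": 0,"dz": -105,"rx": 0,"ry": 0,"rz": 0,"gripper": 0.4},
    {"dx": -50,"dy": 0,"dz": -135,"rx": 0,"ry": 0,"rz": 0,"gripper": 0.4},
    {"dx": -75,"dy": 0,"dz": -160,"rx": 0,"ry": 0,"rz": 0,"gripper": 0.4},
    {"dx": -100,"dy": 0,"dz": -180,"rx": 0,"ry": 0,"rz": 0,"gripper": 0.4}
  ]
}}

```text
t: 35.57
eef_pos: [0.4536, -0.0465, 0.2195]
ee_rot: [-3.141, -0.002, 0.093]
force: [0.9, 0.5, 0.0]
width: 0.0523
gripper_force: 0.0
```

Emit:
{"api": "jog_arm", "payload": {
  "targets": [
    {"dx": -15,"dy": 0,"dz": -10,"rx": 0,"ry": 0,"rz": 0,"gripper": 0.4},
    {"dx": -25,"dy": 0,"dz": -20,"rx": 0,"ry": 0,"rz": 0,"gripper": 0.4},
    {"dx": -30,"dy": 0,"dz": -30,"rx": 0,"ry": 0,"rz": 0,"gripper": 0.4},
    {"dx": -30,"dy": 0,"dz": -30,"rx": 0,"ry": 0,"rz": 0,"gripper": 0.4},
    {"dx": -30,"dy": 0,"dz": -30,"rx": 0,"ry": 0,"rz": 0,"gripper": 0.4},
    {"dx": -30,"dy": 0,"dz": -30,"rx": 0,"ry": 0,"rz": 0,"gripper": 0.4},
    {"dx": -30,"dy": 0,"dz": -30,"rx": 0,"ry": 0,"rz": 0,"gripper": 0.4},
    {"dx": -30,"dy": 0,"dz": -30,"rx": 0,"ry": 0,"rz": 0,"gripper": 0.4}
  ]
}}

```text
t: 36.23
eef_pos: [0.4244, -0.0491, 0.2463]
ee_rot: [3.141, 0.002, 0.093]
force: [-0.1, -0.0, -0.7]
width: 0.0527
gripper_force: 0.0
```

Run:
```python
from h import *
f=grab('wrist','w9');P=cloud(f);s=arm.get_state();print(s['t'],s['eef_pos'],s['force'])
im=f['frame'].astype(int); r,g,b=im[...,0],im[...,1],im[...,2]
hsv=cv2.cvtColor(f['frame'],cv2.COLOR_RGB2HSV)
org=(hsv[...,0]>8)&(hsv[...,0]<22)&(hsv[...,1]>150)&(hsv[...,2]>60)
for nm,m in(('r',(r>60)&(g<.55*r)&(b<.55*r)),('y',(r>70)&(g>.6*r)&(b<.55*r)&(r-b>40)),('o',org)):
    c,l,st,ce=cv2.connectedComponentsWithStats(m.astype(np.uint8))
    for i in range(1,c):
        p=P[l==i].mean(0)
        if st[i,4]>2 and .54<p[0]<.61 or nm=='o' and st[i,4]>200: print(nm,ce[i].round(1),st[i,4],p.round(4),P[l==i].max(0).round(3),cv2.minAreaRect((P[l==i][:,:2]*1000).astype(np.float32)))
```

```text
36.2833 [ 0.42445975 -0.04909661  0.24639342] [ 0.32926681  0.07038402 -0.48765995]
r [238.5  25. ] 4 [ 0.5884 -0.017   0.0184] [ 0.589 -0.015  0.019] ((588.45556640625, -16.979068756103516), (0.2290233075618744, 3.3882291316986084), 7.5230712890625)
r [237.8  37.8] 8 [ 0.5744 -0.0175  0.0229] [ 0.575 -0.015  0.028] ((574.1422729492188, -17.2435245513916), (1.2064152956008911, 3.7868144512176514), 4.8438401222229)
r [260.3  38. ] 10 [ 0.5765 -0.0428  0.0229] [ 0.577 -0.04   0.027] ((576.4420776367188, -42.487648010253906), (4.678408622741699, 1.2511357069015503), 84.5067367553711)
r [239.5  47.5] 12 [ 0.5616 -0.0209  0.0384] [ 0.568 -0.016  0.382] ((532.572509765625, -31.920663833618164), (76.00867462158203, 5.781755447387695), 20.06230926513672)
r [267.5  48. ] 12 [ 0.5704 -0.0524  0.0057] [ 0.571 -0.05   0.01 ] ((570.251953125, -52.35955810546875), (1.3504846096038818, 3.8038244247436523), 6.126853942871094)
r [245.   68.2] 125 [ 0.5438 -0.0278  0.0209] [ 0.56  -0.02   0.382] ((531.5184936523438, -38.65957260131836), (67.31873321533203, 24.47820281982422), 25.723155975341797)
y [255.   54.8] 1123 [ 0.5562 -0.0387  0.0358] [ 0.578 -0.014  0.382] ((536.3436279296875, -38.99213790893555), (81.18241882324219, 43.17951583862305), 4.7332682609558105)
y [380.8  39.8] 6 [ 0.586  -0.1766  0.0275] [ 0.587 -0.175  0.028] ((586.337890625, -176.83575439453125), (1.230604887008667, 4.335435390472412), 8.229013442993164)
o [253.8  24.5] 73 [ 0.588  -0.0342  0.0282] [ 0.593 -0.014  0.382] ((548.4898681640625, -46.98796844482422), (97.90035247802734, 39.69504928588867), 16.916078567504883)
o [252.9  55.4] 1229 [ 0.5558 -0.0363  0.0335] [ 0.578 -0.014  0.382] ((536.276611328125, -38.90220260620117), (81.0561294555664, 42.28290939331055), 5.503016471862793)
o [ 88.9 182.2] 3352 [0.3891 0.1619 0.0182] [0.496 0.201 0.382] ((412.3841552734375, 71.38949584960938), (99.55022430419922, 263.8682556152344), 15.638935089111328)
```

Run:
```python
from h import *
a,b=load('w4'),load('w9')
for f in(a,b):
    P=cloud(f).reshape(-1,3); p=P-np.array([.576,-.034,0]); c,s=np.cos(.093),np.sin(.093)
    x=p[:,0]*c+p[:,1]*s; y=-p[:,0]*s+p[:,1]*c
    for lo,hi in((35,75),(-75,-35),(112,126),(-126,-112)):
        m=(abs(x)<.003)&(y>lo/1e3)&(y<hi/1e3)&(P[:,2]>.012)&(P[:,2]<.06); print((lo,hi),m.sum(),np.median(P[m,2]).round(4) if m.any() else None,end=' ')
    print()
g=arm.grab_frame('top');h=load('top1');d=cv2.absdiff(g['frame'],h['frame']).max(2)
for n,(u,v) in dict(mug=(350,222),shaker=(356,162),tub=(152,163)).items(): print(n,d[v-15:v+15,u-15:u+15].mean())
```

```text
(35, 75) 10 0.0216 (-75, -35) 108 0.0222 (112, 126) 71 0.0198 (-126, -112) 78 0.0207 
(35, 75) 171 0.0293 (-75, -35) 175 0.0295 (112, 126) 104 0.0252 (-126, -112) 113 0.0276 
mug 37.48111111111111
shaker 38.27444444444444
tub 40.83444444444444
```

Run:
```python
from h import *
g=grab('top','t9');h=load('top1');A,B=cloud(h),cloud(g);print(arm.get_state()['t'],h['frame'].mean(),g['frame'].mean())
for n,(u,v) in dict(mug=(350,222),shaker=(356,162),tub=(152,163)).items():
    for P in(A,B):
        q=P[v-25:v+25,u-25:u+25].reshape(-1,3);q=q[(q[:,2]>.03)&(q[:,2]<.12)];print(n,len(q),np.median(q,0).round(4))
```

```text
36.3833 113.57050916883681 134.68890041775174
mug 430 [ 0.41   -0.29    0.0686]
mug 426 [ 0.4095 -0.2906  0.0689]
shaker 343 [ 0.5945 -0.3019  0.0827]
shaker 341 [ 0.5949 -0.3019  0.0826]
tub 879 [0.5851 0.332  0.0574]
tub 604 [0.5997 0.3378 0.0575]
```

Run:
```python
from h import *
A,B=cloud(load('top1')),cloud(load('t9'))
for P in(A,B,cloud(load('side1')),cloud(grab('side','s9'))):
    m=(P[...,2]>.05)&(P[...,2]<.066)&(abs(P[...,0]-.585)<.08)&(abs(P[...,1]-.332)<.08);q=P[m]
    print(m.sum(),cv2.minAreaRect((q[:,:2]*1000).astype(np.float32)))
d=B[138:188,127:177,2];print((d>.12).sum())
```

```text
844 ((588.079345703125, 333.5596923828125), (92.2201919555664, 92.20053100585938), 14.136115074157715)
601 ((599.2620239257812, 336.32855224609375), (71.41619873046875, 91.87845611572266), 13.224016189575195)
979 ((590.2568359375, 336.8435363769531), (92.84986877441406, 93.65996551513672), 14.815098762512207)
971 ((590.583984375, 336.3936767578125), (91.7468032836914, 93.44859313964844), 14.73958969116211)
1007
```

The tub is only partly hidden by the arm in the top view. The side view shows it unmoved. Handing in.

```bash
python3 -c "
from station import arm
print(arm.job_done())"
```

```text
the job is handed in; nothing more can be done
None
```

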